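# Date-code pressed tea bricks

## Robot

A 7-joint arm with a two-finger parallel gripper is mounted at the origin on a cart in front of the work surface, level with it; the furniture and walls round the work are solid. World frame = base frame: x ahead of the robot, y to its left, z up, the work surface at z = 0. Lengths are in m, angles in rad, forces in N, time in s.
With the tool pointing down it reaches from about 0.35 to 0.9 m from the base axis. Payload 8.1 kg.
Tool frame: the origin (TCP) lies at the very end of the fingers, on their centre line; the grasp point (between the pads) lies 19 mm behind it; z points along the fingers, y is the line along which they close (so a half turn about z gives the same grasp; the last joint's range is limited). The gripper opens to 92 mm and grips with 3 to 60 N. Pads are 19 mm wide; open, the fingers measure 130 mm over their backs; the gripper's body (75 mm by 190 mm) begins 47 mm behind the grasp point.
Start: joints at [-1.325, 0.434, 0.025, 1.573, -0.012, 1.134, -0.075], TCP at [0.214, 0.587, 0.227] pointing down, gripper open.
Joint ranges: [-2.62, 2.62], [-0.44, 2.09], [-1.27, 1.32], [0.08, 2.57], [-1.32, 4.46], [0.12, 2], [-2.74, 2.74]. Speed limits (rad/s): [2.22, 2.22, 3.01, 3.01, 3.14, 3.14, 3.14].

## Interface

Orientations are given as a rotation vector (axis times angle).
In Python, from cell import arm gives the robot as it stands.
- The arm moves only by the tool jog_arm, never from a script. Its argument "rows" is a list of rows, each a list of 3 entries, a list of its own where there are three numbers: the shift along the world's x, y, z in cm, then the turn, a rotation vector about the world's x, y, z in degrees, then the opening, from 0 (shut) to 1 (fully open). A call has 1 to 8 rows; each row is the pose to reach, as a shift and turn from the pose commanded when the call began; what a row does not reach only later rows make up. A row lasts 1/8 s, in which the tool goes at most 62.5 mm and 10.7 degrees, less where a joint would pass 70% of its speed; a pose out of reach is approached as far as the arm can. A call with a gripper value outside its range is refused whole. The fingers move at their own pace and stop on an object; "newtons" is the grip in N (left out, the last holds). Time passes only in rows, so rows that repeat a pose let the fingers close. It gives the time, the measured TCP pose, the force, the opening and the grip force at its end, in the units of the state.
- arm.observe(): the state, without advancing time (a new reading comes with each control period).
- arm.get_image(name): name is "side" or "top" or "wrist"; returns a dict with "img" (480x640x3 uint8, red, green, blue), "depth" (480x640 float32, m along the optical axis (not along the pixel's ray), 0 where there is no reading), "fx", "fy", "cx", "cy" (pixels), "dist_coeffs" ([k1, k2, p1, p2, k3] as OpenCV has them; the pictures are not rectified), "rvec" (rotation vector, rad) and "tvec" (3), from world to camera coordinates, as OpenCV has them; the wrist camera has in their place "mount" (4x4, takes a point from camera to tool coordinates, whose origin is the TCP and whose axes are the flange's). Camera axes: x right, y down, z forward; pixel columns grow to the right and rows downward; lengths in m; the calibration is good to about 2 mm. A picture is of the moment at which its call begins: read the wrist's pose just before it.
- arm.sign_off(): hands the job in; it is judged then, once.
The state is a dict: "clock": time; "joints": joint angles; "dq": joint speeds; "joint_efforts": joint torques, N m; "position": TCP position; "ee_rot": TCP orientation; "force": force on the tool from outside, world axes, zero at the start; "ft_torque": the same for the moment, N m; "width": opening from 0.0 (shut) to 1.0 (fully open); "gripper_force": force on a finger pad.
Only numpy, scipy, OpenCV 4.12 (cv2) and the standard library are available. Lean on these libraries where they do the work, as an engineer would, in place of code of your own. Each camera call takes 0.05 s, during which the arm holds its last target. There are 200 camera calls.

## Task

The date coder on the table prints on whatever faces down, and the date belongs on the smooth face: lay every pressed tea brick scored face up on one of the coder's three stations, between its end stops and pins, turning over those that lie scored face down (the slotted wooden stand can hold one on edge for regripping). With all of them lying there released, press the steel treadle right down to its stop and let it come up, then move all the bricks, still scored face up, to lie flat on the wooden board, stacked if you like.

Things in the scene. Friction and masses are not known exactly. Their poses are not given: they have to be found in the camera images.
- brick_1: pressed tea brick, dark brown, rigid, 110 (x) x 60 (y) x 20 (z) mm, 0.13 to 0.25 kg; origin at its middle; +z points out of the scored face (eight raised tiles in two rows), -z out of the smooth face. May be absent. Starts flat on the table, to the left, either face up, its long side roughly along the world y
- brick_2: pressed tea brick, dark brown, rigid, 110 (x) x 60 (y) x 20 (z) mm, 0.13 to 0.25 kg; origin at its middle; +z points out of the scored face (eight raised tiles in two rows), -z out of the smooth face. May be absent. Starts flat on the table, to the left, either face up, its long side roughly along the world y
- brick_3: pressed tea brick, dark brown, rigid, 110 (x) x 60 (y) x 20 (z) mm, 0.13 to 0.25 kg; origin at its middle; +z points out of the scored face (eight raised tiles in two rows), -z out of the smooth face. May be absent. Starts flat on the table, to the left, either face up, its long side roughly along the world y
- coder: fixed grey housing 165 (x) x 395 (y) x 40 mm high, +y end towards the robot, origin under its middle. Three stations 135 mm apart along y: pads 112 (x) x 46 (y), top at 48 mm. A brick lies along x on a pad, overhanging it 7 mm each side: room for fingers beside its middle. Round it end stops (124 mm apart in x, 8 mm above the pad) and at x = +-49, y = +-40 mm four pins 8 mm thick, 14 mm above the pad
- station_1 (a point): middle of the top of the coder's nearest (to the robot) pad, 48 mm above the table; a brick lying on it has its middle 10 mm above this point; x and y as the coder's
- station_2 (a point): middle of the top of the coder's middle pad, 48 mm above the table; a brick lying on it has its middle 10 mm above this point; x and y as the coder's
- station_3 (a point): middle of the top of the coder's farthest pad, 48 mm above the table; a brick lying on it has its middle 10 mm above this point; x and y as the coder's
- stand: fixed wooden turning stand: foot 76 (x) x 120 (y) x 10 mm, origin under its middle; two blocks, 20 (x) x 40 (y) mm, up to 51 mm above the table, leave a slot 28 mm wide in x, open at both y ends; a brick stands in it on its 60 mm edge, faces to +x and -x, its sides overhanging the blocks by 10 mm; it may lean up to 12 degrees
- stand_slot (a point): middle of the slot's floor, 10 mm above the table; axes as the stand's; an upright brick has its middle 55 mm above it
- treadle_base: fixed foot of the treadle, 140 (x) x 100 (y) x 6 mm, origin under its middle; its x points from the free edge of the tread to the hinge
- treadle (a joint): spring treadle hinged on its foot 56 mm beyond the foot's origin in x, 18 mm above the table; 0 = up (tread slopes 0.28 rad, free edge raised about 48 mm), grows when pressed, stop at 0.26 rad (tread nearly level); it springs back by itself
- treadle_pad (a point): point on the upper face of the tread, 90 mm from the hinge, 20 mm inside the free edge, on its middle line; the place to press, straight down: about 2.7 N starts it, 8.5 N reaches the stop 23 mm lower; moves with the tread
- board: fixed wooden board 180 (x) x 140 (y) x 12 mm lying on the table, its x roughly along the world y, origin under its middle
- board_top (a point): middle of the board's upper face, 12 mm above the table; axes as the board's

How it is judged:
On the way, in this order (a step that is already met when the one before it is completed fails the run):
1. every brick present lies scored face up on a station of the coder, released and at rest (((horizontal distance between brick_1 and station_1 below 0.013 m and z of brick_1 in the frame of station_1 below 0.016 m) or (horizontal distance between brick_1 and station_2 below 0.013 m and z of brick_1 in the frame of station_2 below 0.016 m) or (horizontal distance between brick_1 and station_3 below 0.013 m and z of brick_1 in the frame of station_3 below 0.016 m)) and angle between each of brick_1, brick_2, brick_3's own z axis and vertical below 0.09 rad and angle between the x axis of each of brick_1, brick_2, brick_3 and the x axis of coder, either way round below 0.2 rad and linear speed of each of brick_1, brick_2, brick_3 below 0.03 m/s and contact force between each of brick_1, brick_2, brick_3 and the fingers below 0.3 N and ((horizontal distance between brick_2 and station_1 below 0.013 m and z of brick_2 in the frame of station_1 below 0.016 m) or (horizontal distance between brick_2 and station_2 below 0.013 m and z of brick_2 in the frame of station_2 below 0.016 m) or (horizontal distance between brick_2 and station_3 below 0.013 m and z of brick_2 in the frame of station_3 below 0.016 m)) and ((horizontal distance between brick_3 and station_1 below 0.013 m and z of brick_3 in the frame of station_1 below 0.016 m) or (horizontal distance between brick_3 and station_2 below 0.013 m and z of brick_3 in the frame of station_2 below 0.016 m) or (horizontal distance between brick_3 and station_3 below 0.013 m and z of brick_3 in the frame of station_3 below 0.016 m))), for 0.2 s.
2. the treadle is pressed to its stop while every brick still lies so on its station (((horizontal distance between brick_1 and station_1 below 0.013 m and z of brick_1 in the frame of station_1 below 0.016 m) or (horizontal distance between brick_1 and station_2 below 0.013 m and z of brick_1 in the frame of station_2 below 0.016 m) or (horizontal distance between brick_1 and station_3 below 0.013 m and z of brick_1 in the frame of station_3 below 0.016 m)) and angle between each of brick_1, brick_2, brick_3's own z axis and vertical below 0.09 rad and angle between the x axis of each of brick_1, brick_2, brick_3 and the x axis of coder, either way round below 0.2 rad and ((horizontal distance between brick_2 and station_1 below 0.013 m and z of brick_2 in the frame of station_1 below 0.016 m) or (horizontal distance between brick_2 and station_2 below 0.013 m and z of brick_2 in the frame of station_2 below 0.016 m) or (horizontal distance between brick_2 and station_3 below 0.013 m and z of brick_2 in the frame of station_3 below 0.016 m)) and ((horizontal distance between brick_3 and station_1 below 0.013 m and z of brick_3 in the frame of station_1 below 0.016 m) or (horizontal distance between brick_3 and station_2 below 0.013 m and z of brick_3 in the frame of station_2 below 0.016 m) or (horizontal distance between brick_3 and station_3 below 0.013 m and z of brick_3 in the frame of station_3 below 0.016 m)) and value of joint treadle above 0.235 rad), for 0.1 s.
3. the treadle is up again (value of joint treadle below 0.04 rad), for 0.1 s.
At the end, for the whole second after the job is handed in: Every brick present lies on the board or on another brick there, middle within 70 mm of the board's middle along both its sides, scored face up within 0.12 rad of level, released, at rest; treadle below 0.04 rad. (On a station: within 13 mm and 0.2 rad, level. Treadle stop: from 0.235.) (x of brick_1 in the frame of board_top between -0.06 and 0.06 m and y of brick_1 in the frame of board_top between -0.055 and 0.055 m and z of brick_1 in the frame of board_top between 0.005 and 0.065 m and angle between each of brick_1, brick_2, brick_3's own z axis and vertical below 0.12 rad and linear speed of each of brick_1, brick_2, brick_3 below 0.03 m/s and contact force between each of brick_1, brick_2, brick_3 and the fingers below 0.3 N and x of brick_2 in the frame of board_top between -0.06 and 0.06 m and y of brick_2 in the frame of board_top between -0.055 and 0.055 m and z of brick_2 in the frame of board_top between 0.005 and 0.065 m and x of brick_3 in the frame of board_top between -0.06 and 0.06 m and y of brick_3 in the frame of board_top between -0.055 and 0.055 m and z of brick_3 in the frame of board_top between 0.005 and 0.065 m and value of joint treadle below 0.04 rad); the robot touches nothing.
Of brick_1, brick_2, brick_3 only 2 to 3 are there at a start; the rules pass over those that are not, and their reading is None.
At some moment in a run one of brick_1, brick_2, brick_3 may be knocked a few centimetres aside while the robot is not near it.
It also fails if it takes over 210 s, if anything falls off the work surface, if the arm or the gripper's body presses on something with over 40 N, if the wrist force passes 120 N, or if a joint passes its speed limit or range.

## Working session

There is one attempt and no reset: what is moved stays moved. The work goes in short steps, Python scripts to look and compute and a tool call to move; the robot and the scene stay as the last step left them, time stands still between calls to the robot, and variables do not carry over. Pictures are saved under pics/ and viewed, at most 15 in all, crops included, and the job is handed in when it is done.

Besides the shell and the picture viewer there is one more tool, called after "Call:" as a command line: name --argument value ..., lists and objects as JSON in quotes. jog_arm: Moves the arm, as the interface text tells. Its arguments: {"type":"object","properties":{"rows":{"type":"array","items":{"type":"array"}},"newtons":{"type":"number"}},"required":["rows"]}

```bash
ls; mkdir -p pics
cat > h.py <<'E'
import numpy as np, cv2
from cell import arm
from scipy.spatial.transform import Rotation as R
def snap(name,save=None):
    s=arm.observe(); im=arm.get_image(name)
    if save: cv2.imwrite(f'pics/{save}.png',cv2.cvtColor(im['img'],cv2.COLOR_RGB2BGR))
    if 'mount' in im:
        T=np.eye(4); T[:3,:3]=R.from_rotvec(s['ee_rot']).as_matrix(); T[:3,3]=s['position']
        M=T@np.array(im['mount'])
    else:
        W=np.eye(4); W[:3,:3]=cv2.Rodrigues(np.array(im['rvec'],float))[0]; W[:3,3]=np.ravel(im['tvec']); M=np.linalg.inv(W)
    im['M']=M; im['K']=np.array([[im['fx'],0,im['cx']],[0,im['fy'],im['cy']],[0,0,1.]])
    return im
def plane(im,uv,z):
    p=cv2.undistortPoints(np.array(uv,float).reshape(-1,1,2),im['K'],np.array(im['dist_coeffs'],float))[:,0]
    d=np.c_[p,np.ones(len(p))]@im['M'][:3,:3].T; o=im['M'][:3,3]
    return o+d*((z-o[2])/d[:,2])[:,None]
def cloud(im):
    v,u=np.mgrid[0:480,0:640]; uv=np.c_[u.ravel(),v.ravel()].astype(float)
    p=cv2.undistortPoints(uv.reshape(-1,1,2),im['K'],np.array(im['dist_coeffs'],float))[:,0]
    d=im['depth'].ravel()[:,None]; P=np.c_[p,np.ones(len(p))]*d
    W=P@im['M'][:3,:3].T+im['M'][:3,3]; W[d[:,0]==0]=np.nan
    return W.reshape(480,640,3)
E
python3 - <<'E'
from h import *
s=arm.observe(); print({k:np.round(v,3).tolist() for k,v in s.items()})
for n in('top','side'):
    im=snap(n,n+'0'); print(n,im['M'].round(3).tolist(),im['fx'])
E
```

```text
pics
{'clock': 0.0, 'joints': [-1.325, 0.435, 0.025, 1.574, -0.012, 1.134, -0.075], 'dq': [-0.0, 0.001, -0.001, 0.0, -0.0, 0.0, -0.0], 'joint_efforts': [-0.0, -66.784, 0.985, -31.446, -0.06, 0.043, 0.0], 'position': [0.213, 0.587, 0.226], 'ee_rot': [-0.545, -3.094, 0.002], 'force': [-0.975, 0.0, -1.198], 'ft_torque': [-0.035, -0.061, 0.031], 'gripper_force': 0.0, 'width': 1.0}
top [[0.015, -0.993, 0.12, 0.357], [-1.0, -0.017, -0.012, 0.058], [0.014, -0.12, -0.993, 1.565], [0.0, 0.0, 0.0, 1.0]] 566.6239026570272
side [[-0.885, 0.271, -0.379, 0.948], [0.466, 0.486, -0.74, 0.81], [-0.016, -0.831, -0.556, 0.619], [0.0, 0.0, 0.0, 1.0]] 505.5097783848992
```

View pics/top0.png

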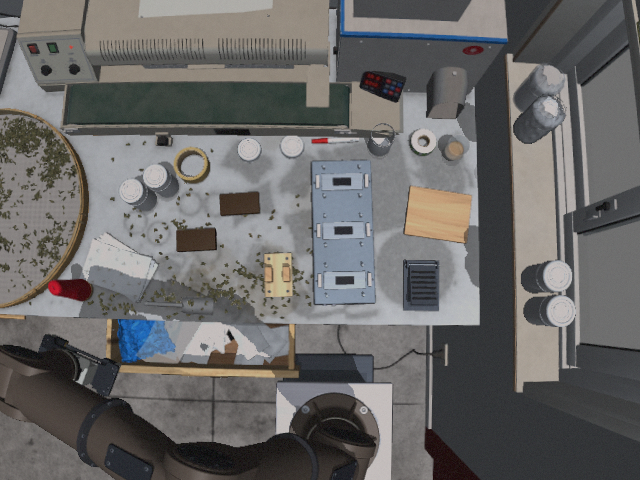

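View pics/side0.png

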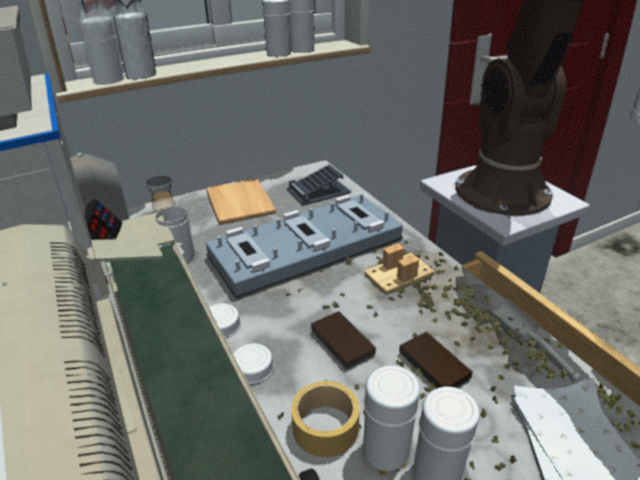

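The top view shows two bricks at about (240,204) and (196,240), the stand at (278,275), the coder at (343,230), the treadle at (421,285) and the board at (438,214). Next I measure each one and zoom in on the brick faces.

```bash
cat >> h.py <<'E'
def rect(im,mask,z,amin=150):
    out=[]
    for c in cv2.findContours(mask.astype(np.uint8),cv2.RETR_EXTERNAL,cv2.CHAIN_APPROX_NONE)[0]:
        if cv2.contourArea(c)<amin: continue
        P=plane(im,c[:,0].astype(float),z)[:,:2]
        (cx,cy),(w,h),a=cv2.minAreaRect((P*1000).astype(np.float32))
        if w<h: w,h,a=h,w,a+90
        out.append((round(cx,1),round(cy,1),round(w,1),round(h,1),round((a+90)%180-90,1),c[:,0].mean(0).round().tolist()))
    return out
E
python3 - <<'E'
from h import *
im=snap('top'); hsv=cv2.cvtColor(im['img'],cv2.COLOR_RGB2HSV)
W=cloud(im)
H,S,V=[hsv[...,i].astype(int) for i in range(3)]
roi=np.zeros((480,640),bool); roi[140:320,110:480]=1
print('brick px',hsv[204,240],hsv[240,196],'coder',hsv[255,343],'stand',hsv[260,278],'board',hsv[214,438],'tread',hsv[285,421])
print('z',[W[v,u].round(3).tolist() for v,u in((204,240),(240,196),(255,343),(260,278),(214,438),(270,421),(300,421))])
br=roi&(V<75)&(W[...,2]>.012)&(W[...,2]<.03)
print('bricks',rect(im,br,.02))
co=roi&(H>95)&(H<125)&(S>40)
k=np.ones((5,5),np.uint8)
print('coder',rect(im,cv2.morphologyEx(co.astype(np.uint8),cv2.MORPH_CLOSE,k),.04,1000))
wd=roi&(H>8)&(H<28)&(S>70)&(V>120)
wd=cv2.morphologyEx(wd.astype(np.uint8),cv2.MORPH_OPEN,np.ones((3,3),np.uint8))
print('wood12',rect(im,wd,.012)); print('wood10',rect(im,wd,.010))
tr=roi&(V<90)&(S<70); tr[:,:380]=0
print('tread',rect(im,cv2.morphologyEx(tr.astype(np.uint8),cv2.MORPH_CLOSE,k),.006))
# stand blocks
b=roi&(W[...,2]>.035); b[:,:255]=0;b[:,300:]=0;b[:245]=0
print('blocks',rect(im,b,.051,30))
i=cv2.cvtColor(im['img'],cv2.COLOR_RGB2BGR)
a=cv2.resize(i[180:310,160:310],None,fx=4,fy=4,interpolation=cv2.INTER_CUBIC)
sd=snap('side'); i2=cv2.cvtColor(sd['img'],cv2.COLOR_RGB2BGR)
c=cv2.resize(i2[300:400,300:480],None,fx=3,fy=3,interpolation=cv2.INTER_CUBIC)
c=np.clip(c.astype(float)*2.5,0,255).astype(np.uint8)
a=np.clip(a.astype(float)*2,0,255).astype(np.uint8)[:300]
o=np.zeros((600,600,3),np.uint8); o[:300,:600]=a[:,:600]; o[300:,:540]=c; cv2.imwrite('pics/crop1.png',o)
E
```

```text
brick px [ 15 136  60] [  8 102  65] coder [107  45 160] stand [ 25  61 197] board [ 17  94 196] tread [109  47  76]
z [[0.637, 0.269, 0.019], [0.534, 0.388, 0.022], [0.498, -0.017, 0.033], [0.483, 0.16, 0.015], [0.62, -0.285, 0.007], [0.461, -0.233, 0.019], [0.378, -0.228, 0.048]]
bricks [(535.4, 388.4, 107.6, 60.9, -86.4, [196.0, 240.0]), (638.7, 271.4, 109.5, 61.0, -85.5, [239.0, 203.0])]
coder [(420.1, -229.7, 132.5, 93.7, -0.0, [421.0, 285.0]), (563.7, -14.8, 393.1, 163.6, 2.2, [343.0, 232.0])]
wood12 [(619.3, -284.1, 177.7, 138.6, 82.6, [437.0, 214.0])]
wood10 [(619.6, -284.5, 178.0, 138.7, 82.6, [437.0, 214.0])]
tread [(425.7, -234.7, 132.8, 98.5, 0.0, [420.0, 283.0])]
blocks [(442.0, 185.0, 37.6, 18.8, 1.4, [268.0, 274.0]), (444.2, 136.9, 40.2, 18.7, 1.2, [286.0, 273.0])]
```

View pics/crop1.png

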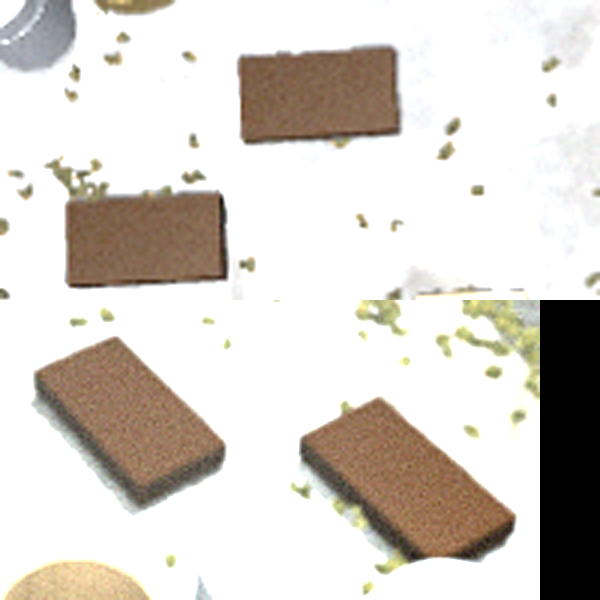

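Both bricks show a plain, smooth upper face, so both appear to need turning over. I'll move above brick A (535,388) and look from close by.

Call:
jog_arm --rows '[[[5,-3,3],[0,0,-9],1],[[10,-6,3],[0,0,-18],1],[[15,-9,3],[0,0,-28],1],[[20,-12,3],[0,0,-38],1],[[25,-15,3],[0,0,-48],1],[[30,-18,3],[0,0,-58],1],[[32,-20,3],[0,0,-66],1],[[32,-20,3],[0,0,-66],1]]'

```text
clock: 1.2
position: [0.5358, 0.3844, 0.2565]
ee_rot: [2.148, 2.29, -0.001]
force: [-0.3, 0.3, 0.1]
width: 1.001
gripper_force: 0.0
```

Run:
```python
from h import *
s=arm.observe(); print(s['position'],s['joints'],R.from_rotvec(s['ee_rot']).as_matrix().round(2).tolist())
im=snap('wrist','w1'); print(im['M'].round(3).tolist(), im['fx'])
t=snap('top'); W=cloud(t)
print([W[v,u].round(3).tolist() for v,u in((178,155),(190,132),(165,192))])
```

```text
[0.53581612 0.38439292 0.25645976] [-0.9458174   0.48380635  0.37797137  1.45946354 -0.18089113  1.2333631
 -0.48320914] [[-0.06, 1.0, 0.0], [1.0, 0.06, -0.0], [-0.0, 0.0, -1.0]]
[[0.998, 0.061, 0.02, 0.53], [0.064, -0.953, -0.297, 0.465], [0.001, 0.298, -0.955, 0.414], [0.0, 0.0, 0.0, 1.0]] 382.48978413614515
[[0.682, 0.48, 0.135], [0.54, 0.36, 0.669], [0.751, 0.414, -0.001]]
```

View pics/w1.png

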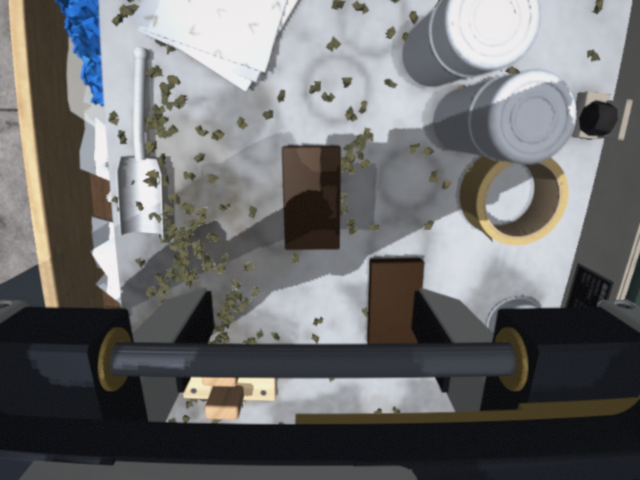

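The wrist view shows brick A at (312,197) and brick B at (396,300). Both are smooth side up, so both need flipping. I'll refine A from here.

```bash
cat >> h.py <<'E'
def bricks(im,zt,lo,hi,roi=None,amin=300):
    hsv=cv2.cvtColor(im['img'],cv2.COLOR_RGB2HSV).astype(int); W=cloud(im)
    m=(hsv[...,2]<110)&((hsv[...,0]<20)|(hsv[...,0]>172))&(hsv[...,1]>70)&(W[...,2]>lo)&(W[...,2]<hi)
    if roi: q=np.zeros_like(m); q[roi[0]:roi[1],roi[2]:roi[3]]=1; m&=q
    m=cv2.morphologyEx(m.astype(np.uint8),cv2.MORPH_OPEN,np.ones((3,3),np.uint8))
    return rect(im,m,zt,amin)
E
python3 - <<'E'
from h import *
im=snap('wrist'); print(bricks(im,.02,.012,.03))
im=snap('top'); print(bricks(im,.02,.012,.03,amin=150))
E
```

```text
[(635.2, 280.7, 98.5, 58.7, -86.0, [395.0, 304.0]), (534.3, 391.7, 107.2, 57.3, -86.0, [315.0, 201.0])]
[(534.4, 382.8, 95.1, 54.8, -86.8, [199.0, 240.0]), (638.1, 271.8, 107.9, 58.0, -85.3, [239.0, 203.0])]
```

Call:
jog_arm --rows '[[[0,-2,0],[10,0,0],1],[[0,-4,0],[20,0,0],1],[[0,-6,-1],[30,0,0],1],[[0,-6,-2],[40,0,0],1],[[0,-6,-4],[45,0,0],1],[[0,-6,-6],[45,0,0],1],[[0,-6,-8],[45,0,0],1]]'

```text
clock: 2.28
position: [0.533, 0.3281, 0.1763]
ee_rot: [-1.703, -1.831, -0.758]
force: [-0.2, 0.2, -0.8]
width: 1.002
gripper_force: 0.0
```

```bash
cat >> h.py <<'E'
def st():
    s=arm.observe(); r=R.from_rotvec(s['ee_rot']).as_matrix()
    print('t%.1f'%s['clock'],'pos',(np.array(s['position'])*1000).round(1),'z',r[:,2].round(3),'tilt(yz)',np.degrees(np.arctan2(r[1,2],-r[2,2])).round(1),'tilt(xz)',np.degrees(np.arctan2(r[0,2],-r[2,2])).round(1),'yaxis',r[:,1].round(3),'F',np.round(s['force'],1),'w',round(s['width']*92,1),'g',round(s['gripper_force'],1),'q',np.round(s['joints'],2))
E
python3 -c "
from h import *
st()"
```

```text
t2.3 pos [533.  328.1 176.3] z [-0.001  0.708 -0.707] tilt(yz) 45.0 tilt(xz) -0.1 yaxis [0.997 0.051 0.05 ] F [-0.2  0.2 -0.8] w 92.2 g 0.0 q [-0.26  0.48  0.06  1.96 -1.14  0.9   0.7 ]
```

Call:
jog_arm --rows '[[[0.1,4,-4],[0,0,0],1],[[0.2,6.7,-9],[0,0,0],1],[[0.2,6.7,-13],[0,0,0],1],[[0.2,6.7,-15],[0,0,0],1],[[0.2,6.7,-16.4],[0,0,0],1],[[0.2,6.7,-16.4],[0,0,0],1]]'

```text
clock: 3.02
position: [0.5348, 0.395, 0.0121]
ee_rot: [-1.704, -1.829, -0.756]
force: [0.5, 1.0, 0.0]
width: 1.0
gripper_force: 0.0
```

```bash
python3 -c "
from h import *
st()
im=snap('side','s1')"
```

```text
t3.0 pos [534.8 395.   12.1] z [-0.002  0.708 -0.707] tilt(yz) 45.0 tilt(xz) -0.1 yaxis [0.998 0.051 0.048] F [0.5 1.  0. ] w 92.0 g 0.0 q [-0.08  0.81 -0.37  1.96 -1.31  0.5   0.97]
```

View pics/s1.png

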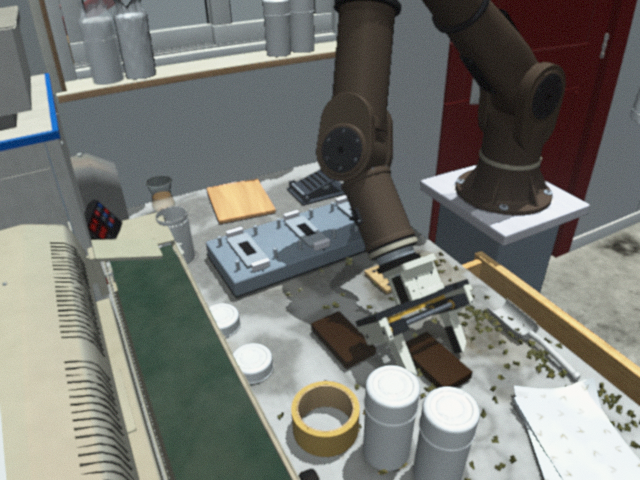

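The gripper straddles brick A and the arm is clear. The fingers are about 3 degrees out of line with the brick, so I'll correct that, close, and lift.

Call:
jog_arm --rows '[[[0,0,0],[0,2.7,1.1],1],[[0,0,0],[0,2.7,1.1],0.5],[[0,0,0],[0,2.7,1.1],0.5],[[0,0,0],[0,2.7,1.1],0.3],[[0,0,0],[0,2.7,1.1],0.3],[[0,0,0],[0,2.7,1.1],0.3],[[0,0,0],[0,2.7,1.1],0.3]]' --newtons 30

```text
clock: 3.95
position: [0.5353, 0.3945, 0.0129]
ee_rot: [-1.689, -1.811, -0.704]
force: [-2.6, -0.8, 3.9]
width: 0.648
gripper_force: 30.0
```

```bash
python3 -c "
from h import *
st()
t=snap('top'); hsv=cv2.cvtColor(t['img'],cv2.COLOR_RGB2HSV).astype(int); W=cloud(t)
# fresh unobstructed measurement of coder corners, stand
for n,c in (('stand',(slice(250,300),slice(262,296))),):
    m=W[c][...,2]; print(n,np.nanmin(m),np.nanmax(m))
b=(W[...,2]>.035); b[:,:255]=0;b[:,300:]=0;b[:245]=0;b[305:]=0
print('blocks',rect(t,b,.051,30))
"
```

```text
t4.0 pos [535.3 394.5  12.9] z [-0.047  0.707 -0.706] tilt(yz) 45.1 tilt(xz) -3.8 yaxis [0.998 0.069 0.002] F [-2.6 -0.8  3.9] w 59.6 g 30.0 q [-0.11  0.81 -0.31  1.92 -1.22  0.57  0.86]
stand -0.009816663571634576 0.5093497021663265
blocks [(442.0, 185.0, 37.6, 18.8, 1.4, [268.0, 274.0]), (444.2, 136.9, 40.2, 18.7, 1.2, [286.0, 273.0]), (489.9, 135.3, 67.4, 61.9, -89.0, [290.0, 252.0])]
```

Call:
jog_arm --rows '[[[0,0,4],[0,0,0],0.3],[[0,0,10],[-10,-0.7,0],0.3],[[0,-2,15],[-20,-1.4,0],0.3],[[-1,-5,19],[-30,-2.1,0],0.3],[[-2,-8,20],[-40,-2.8,0],0.3],[[-3,-12,20],[-50,-3.5,0],0.3],[[-5,-16,20],[-60,-4.2,0],0.3],[[-7,-20,20],[-70,-4.8,0],0.3]]'

```text
clock: 5.0
position: [0.4655, 0.1939, 0.2136]
ee_rot: [1.927, 2.069, -0.38]
force: [-0.4, 0.3, -3.0]
width: 0.645
gripper_force: 30.0
```

Call:
jog_arm --rows '[[[0,0,0],[-7,-0.5,0],0.3],[[-1,-1,0],[-16,-1.1,0],0.3],[[-2.2,-3,0],[-20,-1.4,0],0.3],[[-2.2,-3,0],[-20,-1.4,0],0.3],[[-2.2,-3,0],[-20,-1.4,0],0.3],[[-2.2,-3,0],[-20,-1.4,0],0.3]]'

```text
clock: 5.75
position: [0.4444, 0.1645, 0.2132]
ee_rot: [1.721, 1.844, -0.662]
force: [0.9, 0.0, -1.8]
width: 0.651
gripper_force: 30.0
```

```bash
python3 -c "
from h import *
st()
im=snap('side','s2')
im=snap('top')
b=bricks(im,.25,.1,.4,amin=100); print(b)"
```

```text
t5.8 pos [444.4 164.5 213.2] z [ 0.048 -0.67  -0.741] tilt(yz) -42.1 tilt(xz) 3.7 yaxis [0.998 0.07  0.002] F [ 0.9  0.  -1.8] w 59.9 g 30.0 q [-1.17  0.52  0.45  1.81  0.35  1.35 -0.82]
[(385.4, 651.9, 44.4, 40.7, -88.1, [66.0, 288.0]), (445.9, 160.7, 59.3, 21.5, 4.7, [271.0, 268.0]), (911.0, -75.1, 43.0, 32.7, 71.9, [374.0, 79.0]), (1003.0, -330.6, 51.0, 22.2, -86.6, [472.0, 50.0])]
```

View pics/s2.png

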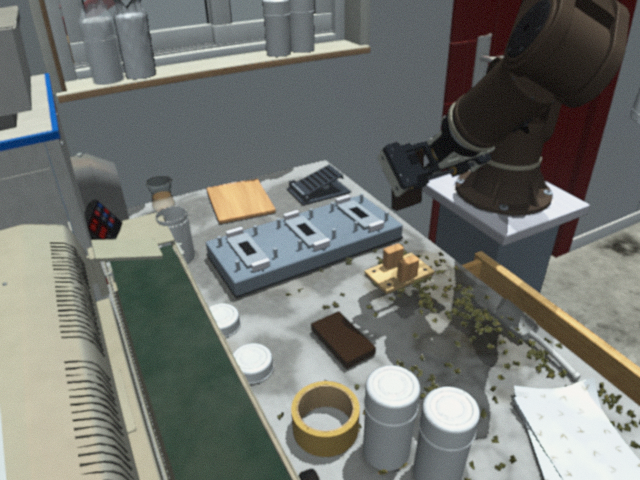

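The brick is held upright above the stand. I'll trim the angles and lower to just above the blocks.

Call:
jog_arm --rows '[[[0,0,0],[-2.9,-0.2,-1],0.3],[[-0.1,0,-4],[-2.9,-0.2,-2],0.3],[[-0.1,0,-8],[-2.9,-0.2,-2],0.3],[[-0.1,0,-8.5],[-2.9,-0.2,-2],0.3],[[-0.1,0,-8.5],[-2.9,-0.2,-2],0.3]]'

```text
clock: 6.48
position: [0.4429, 0.1644, 0.1283]
ee_rot: [1.72, 1.783, -0.717]
force: [0.4, 0.2, -1.8]
width: 0.651
gripper_force: 30.0
```

```bash
cat >> h.py <<'E'
def sidecrop(name,x0,x1,y0,y1,f,g=2.):
    im=snap('side'); i=im['img'][y0:y1,x0:x1][...,::-1]
    cv2.imwrite(f'pics/{name}.png',np.clip(cv2.resize(i,None,fx=f,fy=f,interpolation=cv2.INTER_CUBIC)*g,0,255).astype(np.uint8)); return im
E
python3 -c "
from h import *
st()
im=snap('top'); W=cloud(im)
print(bricks(im,.185,.1,.4,roi=(230,310,240,320),amin=60)); 
im=snap('side'); W=cloud(im)
hsv=cv2.cvtColor(im['img'],cv2.COLOR_RGB2HSV).astype(int)
m=(hsv[...,2]<100)&((hsv[...,0]<20)|(hsv[...,0]>172))&(hsv[...,1]>70)&(abs(W[...,0]-.443)<.05)&(abs(W[...,1]-.161)<.05)
P=W[m]; print(len(P),P.min(0),P.max(0),P.mean(0))
sidecrop('s3',340,480,130,300,3.5)"
```

```text
t6.5 pos [442.9 164.4 128.3] z [ 0.027 -0.71  -0.703] tilt(yz) -45.3 tilt(xz) 2.2 yaxis [0.999 0.036 0.001] F [ 0.4  0.2 -1.8] w 59.8 g 30.0 q [-1.16  0.68  0.44  1.84  0.33  1.24 -0.9 ]
[(443.3, 160.5, 56.3, 24.4, 1.4, [273.0, 271.0])]
509 [ 0.40038052  0.12945274 -0.00124145] [0.49088118 0.20229146 0.18849649] [0.45048741 0.1732674  0.04910967]
```

View pics/s3.png

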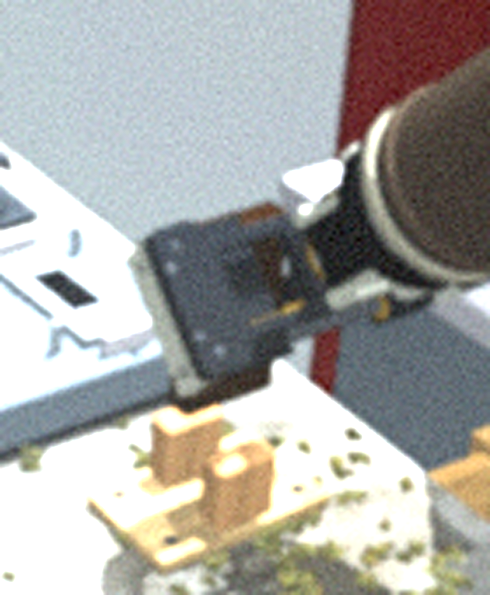

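The brick hangs centred over the slot, so I'll lower it.

Call:
jog_arm --rows '[[[0,0,-2],[0,0,0],0.3],[[0,0,-4],[0,0,0],0.3],[[0,0,-5.5],[0,0,0],0.3],[[0,0,-6.2],[0,0,0],0.3],[[0,0,-6.4],[0,0,0],0.3],[[0,0,-6.4],[0,0,0],0.3]]'

```text
clock: 7.38
position: [0.4428, 0.1644, 0.0639]
ee_rot: [1.721, 1.784, -0.715]
force: [0.3, 0.1, -1.6]
width: 0.648
gripper_force: 30.0
```

```bash
python3 -c "
from h import *
st()
im=snap('top'); W=cloud(im)
print(bricks(im,.12,.08,.2,roi=(230,310,240,320),amin=60)); print(np.nanmax(W[255:285,268:286,2])) "
```

```text
t7.4 pos [442.8 164.4  63.9] z [ 0.027 -0.709 -0.704] tilt(yz) -45.2 tilt(xz) 2.2 yaxis [0.999 0.036 0.002] F [ 0.3  0.1 -1.6] w 59.6 g 30.0 q [-1.14  0.78  0.42  1.86  0.31  1.13 -0.94]
[(442.3, 162.7, 58.8, 20.5, 1.3, [274.0, 273.0])]
0.13075854809070475
```

Call:
jog_arm --rows '[[[0,0,-0.25],[0,0,0],0.3],[[0,0,-0.25],[0,0,0],0.75],[[0,0,-0.25],[0,0,0],1],[[0,0,-0.25],[0,0,0],1],[[0,0,-0.25],[0,0,0],1],[[0,3,2.7],[0,0,0],1],[[0,6,5.7],[0,0,0],1],[[0,10,9.7],[0,0,0],1]]'

```text
clock: 8.43
position: [0.4422, 0.2643, 0.1617]
ee_rot: [1.721, 1.783, -0.718]
force: [1.4, 0.7, -1.0]
width: 1.002
gripper_force: 0.0
```

```bash
cat >> h.py <<'E'
def standing():
    im=snap('top'); W=cloud(im); hsv=cv2.cvtColor(im['img'],cv2.COLOR_RGB2HSV).astype(int)
    m=(hsv[...,2]<110)&((hsv[...,0]<20)|(hsv[...,0]>172))&(hsv[...,1]>70)&(abs(W[...,0]-.443)<.06)&(abs(W[...,1]-.161)<.06)&(W[...,2]>.02)
    P=W[m]; t=P[P[:,2]>.105]; print('standing n',len(P),'top',t.mean(0).round(4),len(t),'zmax',P[:,2].max().round(3)); print(rect(im,cv2.morphologyEx((m&(W[...,2]>.1)).astype(np.uint8),cv2.MORPH_OPEN,np.ones((3,3),np.uint8)),.12,60))
    for a in (.03,.05,.07,.09):
        q=P[(P[:,2]>a)&(P[:,2]<a+.02)]
        if len(q)>5: print(a,len(q),q.mean(0).round(4))
E
python3 -c "
from h import *
st(); standing()
sidecrop('s4',340,480,130,300,3.5)"
```

```text
t8.4 pos [442.2 264.3 161.7] z [ 0.025 -0.711 -0.703] tilt(yz) -45.3 tilt(xz) 2.1 yaxis [0.999 0.035 0.   ] F [ 1.4  0.7 -1. ] w 92.1 g 0.0 q [-1.22  0.72  0.42  1.62  0.26  1.45 -0.89]
standing n 224 top [0.4434 0.162  0.1181] 176 zmax 0.127
[(443.6, 161.4, 56.3, 17.9, 1.3, [274.0, 272.0])]
0.03 11 [0.4214 0.1483 0.0353]
0.05 8 [0.45   0.1538 0.0661]
0.07 6 [0.4307 0.1525 0.0746]
0.09 9 [0.4433 0.156  0.1016]
```

View pics/s4.png

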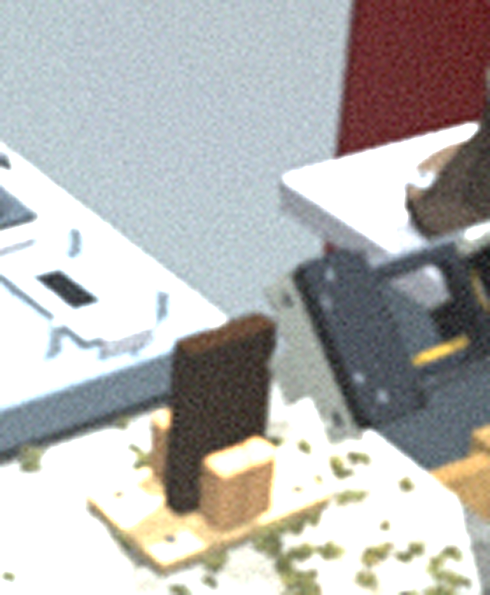

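The brick stands upright in the slot. I'll go over the top to the other side and regrip from the −y side.

Call:
jog_arm --rows '[[[0,0,5],[8,0.3,0],1],[[0,0,10],[18,0.6,0],1],[[0,-2,14],[28,1,0],1],[[0,-4,14],[38,1.3,0],1],[[0,-8,14],[48,1.7,0],1],[[0,-12,14],[58,2,0],1],[[0,-16,14],[68,2.4,0],1],[[0,-18,14],[78,2.7,0],1]]'

```text
clock: 9.52
position: [0.4414, 0.0861, 0.3008]
ee_rot: [-1.884, -1.949, -0.513]
force: [-0.2, 0.5, -0.6]
width: 1.0
gripper_force: 0.0
```

Call:
jog_arm --rows '[[[0,0.2,0],[7,0.2,0],1],[[0,0.5,-6],[12.5,0.4,0],1],[[0,0.5,-11],[12.5,0.4,0],1],[[0,0.5,-15],[12.5,0.4,0],1],[[0,0.5,-15],[12.5,0.4,0],1],[[0,0.5,-15],[12.5,0.4,0],1]]'

```text
clock: 10.28
position: [0.4417, 0.0926, 0.1508]
ee_rot: [-1.749, -1.811, -0.68]
force: [0.1, 0.3, 0.9]
width: 1.0
gripper_force: 0.0
```

```bash
python3 -c "
from h import *
st(); standing()"
```

```text
t10.3 pos [441.7  92.6 150.8] z [-0.028  0.678 -0.734] tilt(yz) 42.7 tilt(xz) -2.2 yaxis [ 0.999  0.037 -0.004] F [0.1 0.3 0.9] w 92.0 g 0.0 q [-0.21  0.49  0.59  2.14 -1.02  1.24  1.09]
standing n 277 top [0.4437 0.1443 0.1177] 178 zmax 0.126
[(443.9, 143.5, 56.2, 17.9, 1.3, [282.0, 272.0])]
0.03 46 [0.4435 0.1492 0.0421]
0.05 22 [0.4422 0.1494 0.0539]
0.07 11 [0.4451 0.1621 0.078 ]
0.09 16 [0.4387 0.1547 0.0998]
```

The top of the brick moved from y=162 to y=144, so it now leans about 11.6° towards −y against the block. That puts its middle at about (443.5, 154, 66) mm, and it needs −101.6° to lie flat. I'll grip with a 55° tilt.

Call:
jog_arm --rows '[[[0.1,-0.5,-1.5],[8,0.3,0],1],[[0.2,-0.6,-3.8],[12.3,0.4,0],1],[[0.2,2,-5.6],[12.3,0.4,0],1],[[0.2,4.4,-7.2],[12.3,0.4,0],1],[[0.2,6.8,-8.9],[12.3,0.4,0],1],[[0.2,6.8,-8.9],[12.3,0.4,0],1],[[0.2,6.8,-8.9],[12.3,0.4,0],1]]'

```text
clock: 11.2
position: [0.4443, 0.1601, 0.0619]
ee_rot: [-1.607, -1.669, -0.835]
force: [-0.2, -0.3, 0.9]
width: 1.003
gripper_force: 0.0
```

```bash
python3 -c "
from h import *
st(); standing()"
```

```text
t11.2 pos [444.3 160.1  61.9] z [-0.032  0.819 -0.573] tilt(yz) 55.0 tilt(xz) -3.2 yaxis [ 0.999  0.038 -0.001] F [-0.2 -0.3  0.9] w 92.3 g 0.0 q [-0.09  0.77  0.39  2.19 -1.3   1.28  1.41]
standing n 263 top [0.4443 0.1439 0.118 ] 187 zmax 0.13
[(443.9, 144.8, 56.3, 20.4, 1.2, [281.0, 272.0])]
0.03 23 [0.4358 0.1609 0.0395]
0.05 16 [0.4455 0.1659 0.0599]
0.07 14 [0.4419 0.1616 0.0792]
0.09 21 [0.4398 0.1523 0.1024]
```

Call:
jog_arm --rows '[[[0,0,0],[0,0,0],0.5],[[0,0,0],[0,0,0],0.3],[[0,0,0],[0,0,0],0.3],[[0,0,0],[0,0,0],0.3],[[0,0,0],[0,0,0],0.3],[[0,-0.3,2],[0,0,0],0.3],[[0,-0.8,6],[0,0,0],0.3],[[0,-0.8,12],[0,0,0],0.3]]'

```text
clock: 12.25
position: [0.4429, 0.1524, 0.1806]
ee_rot: [-1.609, -1.664, -0.83]
force: [1.8, 0.6, -0.5]
width: 0.652
gripper_force: 30.0
```

```bash
cat > coder.py <<'E'
from h import *
im=snap('top'); W=cloud(im); hsv=cv2.cvtColor(im['img'],cv2.COLOR_RGB2HSV).astype(int)
# dark slots of pads and bright pads
roi=np.zeros((480,640),bool); roi[165:305,312:376]=1
V=hsv[...,2]
dk=(roi&(V<70)).astype(np.uint8); print('dark',rect(im,dk,.048,40))
br=(roi&(V>195)).astype(np.uint8); br=cv2.morphologyEx(br,cv2.MORPH_CLOSE,np.ones((9,9),np.uint8)); print('pads',rect(im,br,.048,200))
E
python3 -c "
from h import *
st()"; python3 coder.py
```

```text
t12.2 pos [442.9 152.4 180.6] z [-0.035  0.818 -0.574] tilt(yz) 55.0 tilt(xz) -3.5 yaxis [ 0.999  0.038 -0.007] F [ 1.8  0.6 -0.5] w 59.9 g 30.0 q [-0.14  0.53  0.47  2.15 -1.14  1.36  1.14]
dark [(384.3, 50.3, 40.0, 29.3, 1.0, [317.0, 298.0]), (465.1, 15.1, 88.4, 34.4, 6.1, [330.0, 267.0]), (452.1, -51.9, 172.6, 102.5, 0.3, [361.0, 274.0]), (564.4, -16.3, 48.5, 20.9, -83.3, [343.0, 230.0]), (541.7, 56.9, 114.1, 21.6, 1.0, [314.0, 239.0]), (699.8, -10.3, 46.6, 16.8, -88.9, [342.0, 181.0])]
pads []
```

Run:
```python
from h import *
im=snap('top'); bgr=cv2.imread('pics/top0.png'); hsv=cv2.cvtColor(bgr,cv2.COLOR_BGR2HSV).astype(int); V=hsv[...,2]
roi=np.zeros((480,640),bool); roi[165:300,318:370]=1
print('dark',rect(im,(roi&(V<70)).astype(np.uint8),.048,40))
for v in (230,181,280): print(V[v-10:v+11:2,343],V[v,320:368:3])
hm=((hsv[...,0]>95)&(hsv[...,0]<125)&(hsv[...,1]>40)); q=np.zeros_like(hm); q[155:306,308:380]=1
m=cv2.morphologyEx((hm&q).astype(np.uint8),cv2.MORPH_CLOSE,np.ones((9,9),np.uint8)); print(rect(im,m,.04,1000))
pad=cv2.morphologyEx((roi&(V>185)).astype(np.uint8),cv2.MORPH_CLOSE,np.ones((9,9),np.uint8)); print('pads',rect(im,pad,.048,200))
```

```text
dark [(429.5, -21.3, 45.6, 16.1, -89.2, [344.0, 280.0]), (564.5, -15.7, 43.4, 16.4, -89.0, [343.0, 230.0]), (699.8, -10.3, 46.6, 16.8, -88.9, [342.0, 181.0])]
[159 173 183 109  49  50  47 122 188 164 164] [151 166 181 182 185  46  49  48  53  45  55 167 186 187 186 105]
[154 159 179 124  45  43  39 129 182 156 152] [158 177 175 176 127  42  43  42  39  40  43 180 184 182 136 178]
[160 178 189 106  55  55  57 108 190 185 165] [191 124 188 187 188 131  55  50  52  55  56  52 189 188 187 136]
[(563.3, -14.8, 393.4, 163.5, 2.3, [342.0, 232.0])]
pads [(420.5, -20.0, 134.2, 61.6, -89.6, [346.0, 281.0]), (553.6, -17.4, 138.2, 54.5, -89.0, [343.0, 232.0])]
```

Call:
jog_arm --rows '[[[0,0,6],[-9,-0.3,0],0.3],[[1,-2,10],[-18,-0.7,0],0.3],[[3,-4,10],[-28,-1,0],0.3],[[6,-6,10],[-38,-1.4,0],0.3],[[10,-8,10],[-48,-1.8,0],0.3],[[14,-10,10],[-58,-2.2,0],0.3],[[19,-12,10],[-68,-2.6,0],0.3],[[23,-14,10],[-78,-3,0],0.3]]'

```text
clock: 13.35
position: [0.6749, 0.013, 0.2804]
ee_rot: [1.958, 2.031, -0.405]
force: [0.3, -0.8, -2.4]
width: 0.649
gripper_force: 30.0
```

```bash
python3 -c "
from h import *
st()"
```

```text
t13.3 pos [674.9  13.  280.4] z [ 0.014 -0.396 -0.918] tilt(yz) -23.3 tilt(xz) 0.9 yaxis [ 0.999  0.036 -0.001] F [ 0.3 -0.8 -2.4] w 59.7 g 30.0 q [-0.74  0.6   0.73  1.41  0.02  1.29 -0.06]
```

Call:
jog_arm --rows '[[[1,-1,0],[-9,-0.3,0],0.3],[[2.5,-2.9,-3],[-18,-0.6,0],0.3],[[2.5,-2.9,-8],[-23.3,-0.8,0],0.3],[[2.5,-2.9,-12],[-23.3,-0.8,0],0.3],[[2.5,-2.9,-16],[-23.3,-0.8,0],0.3],[[2.5,-2.9,-17],[-23.3,-0.8,0],0.3],[[2.5,-2.9,-17],[-23.3,-0.8,0],0.3],[[2.5,-2.9,-17],[-23.3,-0.8,0],0.3]]'

```text
clock: 14.35
position: [0.6992, -0.0165, 0.1126]
ee_rot: [1.711, 1.769, -0.73]
force: [1.1, 0.5, -1.7]
width: 0.649
gripper_force: 30.0
```

```bash
python3 -c "
from h import *
st()
im=snap('top'); W=cloud(im); print(bricks(im,.128,.09,.16,roi=(140,230,290,400),amin=60))
sidecrop('s5',180,380,150,300,4,1.8)"
```

```text
t14.3 pos [699.2 -16.5 112.6] z [ 0.026 -0.723 -0.691] tilt(yz) -46.3 tilt(xz) 2.1 yaxis [0.999 0.034 0.002] F [ 1.1  0.5 -1.7] w 59.7 g 30.0 q [-0.85  0.96  0.79  1.51  0.19  1.06 -0.33]
[(698.1, -23.5, 78.2, 58.6, -89.3, [349.0, 175.0])]
```

View pics/s5.png

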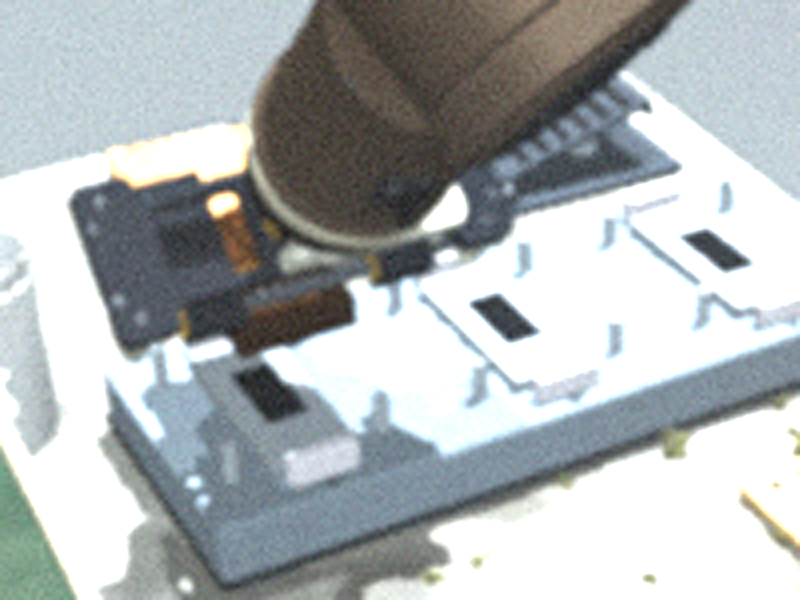

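The brick is over station 3, held in the gripper. I'll check its level and its end position before lowering it.

```bash
cat >> h.py <<'E'
def level(name,c,r=.07,lo=.02,hi=.2):
    im=snap(name); W=cloud(im); hsv=cv2.cvtColor(im['img'],cv2.COLOR_RGB2HSV).astype(int)
    m=(hsv[...,2]<120)&((hsv[...,0]<22)|(hsv[...,0]>170))&(hsv[...,1]>60)&(abs(W[...,0]-c[0])<.04)&(abs(W[...,1]-c[1])<r)&(W[...,2]>lo)&(W[...,2]<hi)
    P=W[cv2.erode(m.astype(np.uint8),np.ones((3,3),np.uint8))>0]
    A=np.c_[P[:,:2]-c,np.ones(len(P))]; k=np.linalg.lstsq(A,P[:,2],rcond=None)[0]; e=abs(P[:,2]-A@k)<.006
    k=np.linalg.lstsq(A[e],P[e,2],rcond=None)[0]
    Q=W[m]; print(name,len(P),'slope deg x,y',np.degrees(k[:2]).round(1),'z',k[2].round(4),'range',np.percentile(Q,1,0).round(3),np.percentile(Q,99,0).round(3))
E
python3 -c "
from h import *
level('top',(.699,-.0113),lo=.1,hi=.15); level('wrist',(.699,-.0113),lo=.1,hi=.15)
level('side',(.699,-.0113),lo=.09,hi=.15)
im=snap('wrist','w2')"
```

```text
top 555 slope deg x,y [-1.1  0.7] z 0.1273 range [ 0.671 -0.063  0.118] [0.727 0.034 0.134]
wrist 15669 slope deg x,y [ 0.1 -9.5] z 0.1306 range [ 0.668 -0.013  0.109] [0.725 0.047 0.128]
side 58 slope deg x,y [0.4 0.6] z 0.1253 range [ 0.673 -0.056  0.111] [0.724 0.05  0.128]
```

View pics/w2.png

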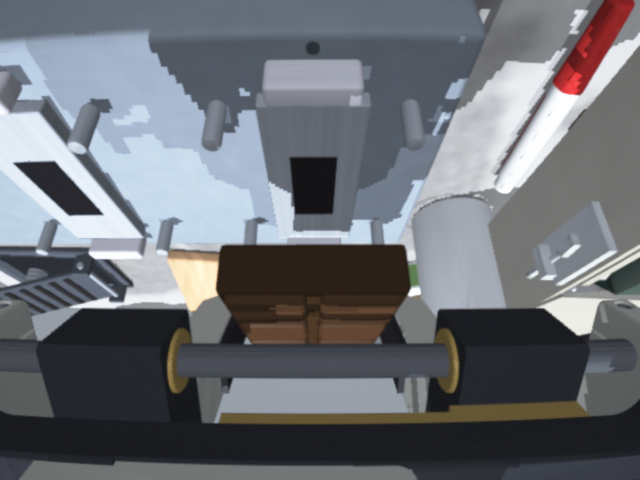

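The scored tiles face up and the brick is level. I'll shift +1.5, −2 mm and lower it.

Call:
jog_arm --rows '[[[0.15,-0.2,-1.5],[0,0,0],0.3],[[0.15,-0.2,-3.5],[0,0,0],0.3],[[0.15,-0.2,-5],[0,0,0],0.3],[[0.15,-0.2,-5.6],[0,0,0],0.3],[[0.15,-0.2,-5.8],[0,0,0],0.3],[[0.15,-0.2,-5.8],[0,0,0],0.3]]'

```text
clock: 15.4
position: [0.7001, -0.0183, 0.0531]
ee_rot: [1.71, 1.77, -0.732]
force: [-0.0, 0.3, -1.0]
width: 0.65
gripper_force: 30.0
```

```bash
python3 -c "
from h import *
st()
level('top',(.699,-.0103),lo=.05,hi=.09); level('wrist',(.699,-.0113),lo=.04,hi=.09)"
```

```text
t15.4 pos [700.1 -18.3  53.1] z [ 0.025 -0.723 -0.69 ] tilt(yz) -46.3 tilt(xz) 2.1 yaxis [ 0.999  0.034 -0.   ] F [-0.   0.3 -1. ] w 59.8 g 30.0 q [-0.83  1.04  0.76  1.52  0.16  0.99 -0.37]
top 474 slope deg x,y [-0.2  1. ] z 0.0678 range [ 0.671 -0.065  0.059] [0.729 0.03  0.076]
wrist 14902 slope deg x,y [-0.4 -9.9] z 0.0718 range [ 0.669 -0.015  0.051] [0.726 0.045 0.069]
```

Call:
jog_arm --rows '[[[0,0,0],[0,0,0],0.72],[[0,0,0],[0,0,0],0.8],[[0,0,0],[0,0,0],0.9],[[0,0,0],[0,0,0],0.9],[[0,2,2],[0,0,0],0.9],[[0,6,7],[0,0,0],0.9],[[0,10,12],[8,0.3,0],0.9],[[-2,14,17],[17,0.6,0],1]]'

```text
clock: 16.5
position: [0.6824, 0.1197, 0.2185]
ee_rot: [1.897, 1.969, -0.492]
force: [1.4, -0.4, 0.2]
width: 0.965
gripper_force: 0.0
```

```bash
python3 -c "
from h import *
st()
im=snap('top'); print(bricks(im,.068,.055,.08,amin=100,roi=(130,300,280,420)), bricks(im,.02,.012,.03,amin=100,roi=(130,300,150,300)))
level('top',(.699,-.0103),lo=.05,hi=.09)"
```

```text
t16.5 pos [682.4 119.7 218.5] z [ 0.018 -0.486 -0.874] tilt(yz) -29.1 tilt(xz) 1.2 yaxis [ 0.999  0.037 -0.   ] F [ 1.4 -0.4  0.2] w 88.8 g 0.0 q [-0.87  0.75  0.71  1.35  0.03  1.31 -0.25]
[(698.2, -11.9, 105.4, 55.4, -88.8, [341.0, 180.0])] [(637.8, 272.9, 106.3, 58.3, -83.9, [237.0, 203.0])]
top 655 slope deg x,y [ 0.1 -0.8] z 0.0669 range [ 0.67  -0.063  0.058] [0.727 0.041 0.074]
```

Brick A is on station 3. Brick B is next, at about (638,272).

Call:
jog_arm --rows '[[[0,2,2],[9,0.4,0],1],[[-1,4,2],[19,0.7,0],1],[[-2,6,2],[29,1.1,0],1],[[-3,8,0],[39,1.4,0],1],[[-4,10,-2],[49,1.8,0],1],[[-4.3,12,-4],[59,2.2,0],1],[[-4.3,14,-7],[69,2.6,0],1],[[-4.3,15.7,-10],[74,2.8,0],1]]'

```text
clock: 17.6
position: [0.6398, 0.2716, 0.1157]
ee_rot: [-1.729, -1.784, -0.71]
force: [0.1, 0.1, 0.1]
width: 1.001
gripper_force: 0.0
```

```bash
python3 -c "
from h import *
st()
im=snap('top'); print(bricks(im,.02,.012,.03,amin=100,roi=(130,300,150,300)))
im=snap('wrist'); print(bricks(im,.02,.012,.03,amin=100))"
```

```text
t17.6 pos [639.8 271.6 115.7] z [-0.026  0.705 -0.709] tilt(yz) 44.8 tilt(xz) -2.1 yaxis [ 0.999  0.033 -0.003] F [0.1 0.1 0.1] w 92.1 g 0.0 q [-0.17  0.71  0.11  1.71 -1.07  1.03  0.68]
[(637.1, 294.4, 61.6, 58.6, -87.7, [231.0, 203.0])]
[(639.9, 242.0, 58.2, 26.0, 2.2, [315.0, 398.0]), (635.3, 301.1, 57.4, 48.4, 4.5, [315.0, 311.0]), (390.2, 684.3, 52.5, 18.1, -4.6, [129.0, 3.0])]
```

Call:
jog_arm --rows '[[[-0.1,0.5,-3],[0,0,2.9],1],[[-0.1,0.5,-7],[0,0,2.9],1],[[-0.1,0.5,-9.5],[0,0,2.9],1],[[-0.1,0.5,-10.4],[0,0,2.9],1],[[-0.1,0.5,-10.4],[0,0,2.9],0.5],[[-0.1,0.5,-10.4],[0,0,2.9],0.3],[[-0.1,0.5,-10.4],[0,0,2.9],0.3],[[-0.1,0.5,-10.4],[0,0,2.9],0.3]]'

```text
clock: 18.7
position: [0.6383, 0.2793, 0.014]
ee_rot: [-1.673, -1.827, -0.686]
force: [0.0, -1.5, 4.4]
width: 0.653
gripper_force: 30.0
```

Call:
jog_arm --rows '[[[0,0,0],[0,0,0],0.3],[[0,0,4],[0,0,0],0.3],[[0,0,10],[-9,-0.8,0],0.3],[[-1,-1,16],[-19,-1.6,0],0.3],[[-3,-2,20],[-29,-2.4,0],0.3],[[-7,-3,20],[-39,-3.3,0],0.3],[[-11,-5,20],[-49,-4.1,0],0.3],[[-15,-7,20],[-59,-4.9,0],0.3]]'

```text
clock: 19.7
position: [0.4868, 0.209, 0.2138]
ee_rot: [1.992, 2.168, -0.263]
force: [-1.4, 0.8, -2.9]
width: 0.648
gripper_force: 30.0
```

```bash
python3 -c "
from h import *
st()"
```

```text
t19.7 pos [486.8 209.  213.8] z [ 0.017 -0.254 -0.967] tilt(yz) -14.7 tilt(xz) 1.0 yaxis [ 0.996  0.084 -0.005] F [-1.4  0.8 -2.9] w 59.6 g 30.0 q [-1.09  0.4   0.6   1.78  0.01  1.14 -0.44]
```

Call:
jog_arm --rows '[[[-1.5,-1.5,0],[-9,-0.8,0],0.3],[[-3,-3,0],[-19,-1.6,0],0.3],[[-4.4,-4.4,0],[-30.5,-2.5,0],0.3],[[-4.4,-4.4,-1],[-30.5,-2.5,-2.8],0.3],[[-4.4,-4.4,-5],[-30.5,-2.5,-2.8],0.3],[[-4.4,-4.4,-8.5],[-30.5,-2.5,-2.8],0.3],[[-4.4,-4.4,-8.5],[-30.5,-2.5,-2.8],0.3],[[-4.4,-4.4,-8.5],[-30.5,-2.5,-2.8],0.3]]'

```text
clock: 20.7
position: [0.4451, 0.1649, 0.1293]
ee_rot: [1.731, 1.778, -0.707]
force: [0.3, -0.1, -1.4]
width: 0.648
gripper_force: 30.0
```

```bash
python3 -c "
from h import *
st()
im=snap('top'); print(bricks(im,.19,.1,.4,roi=(230,310,240,320),amin=60)); W=cloud(im)
level('top',(.443,.161),lo=.15,hi=.3)
level('wrist',(.443,.161),lo=.06,hi=.3)"
```

```text
t20.7 pos [445.1 164.9 129.3] z [ 0.027 -0.706 -0.708] tilt(yz) -44.9 tilt(xz) 2.2 yaxis [1.    0.03  0.008] F [ 0.3 -0.1 -1.4] w 59.6 g 30.0 q [-1.28  0.72  0.64  1.85  0.22  1.19 -0.77]
[(443.0, 158.9, 56.1, 21.9, 1.4, [273.0, 270.0])]
top 144 slope deg x,y [-0.9  3.4] z 0.1899 range [0.407 0.152 0.156] [0.475 0.216 0.214]
wrist 19499 slope deg x,y [  22.1 -659.9] z 0.2516 range [0.416 0.17  0.083] [0.473 0.174 0.173]
```

Call:
jog_arm --rows '[[[-0.1,0.1,-2],[0,0,0],0.3],[[-0.1,0.1,-4.5],[0,0,0],0.3],[[-0.1,0.1,-6],[0,0,0],0.3],[[-0.1,0.1,-6.6],[0,0,0],0.3],[[-0.1,0.1,-6.8],[0,0,0],0.3],[[-0.1,0.1,-6.8],[0,0,0],0.3]]'

```text
clock: 21.6
position: [0.4432, 0.1663, 0.0604]
ee_rot: [1.727, 1.78, -0.709]
force: [-0.3, 1.4, -2.4]
width: 0.65
gripper_force: 30.0
```

```bash
python3 -c "
from h import *
st(); standing()"
```

```text
t21.6 pos [443.2 166.3  60.4] z [ 0.028 -0.707 -0.707] tilt(yz) -45.0 tilt(xz) 2.3 yaxis [0.999 0.033 0.007] F [-0.3  1.4 -2.4] w 59.8 g 30.0 q [-1.26  0.83  0.6   1.87  0.18  1.08 -0.81]
standing n 218 top [0.4428 0.1647 0.1216] 175 zmax 0.153
[(443.5, 162.7, 56.3, 20.5, 1.4, [274.0, 272.0])]
0.03 7 [0.4278 0.1472 0.0406]
0.05 16 [0.4417 0.1579 0.0562]
0.09 22 [0.4381 0.1551 0.1014]
```

Call:
jog_arm --rows '[[[0,0,0],[0,0,0],0.72],[[0,0,0],[0,0,0],0.85],[[0,0,0],[0,0,0],1],[[0,0,0],[0,0,0],1],[[0,0,0],[0,0,0],1],[[0,3,3],[0,0,0],1],[[0,6,6],[0,0,0],1],[[0,10,10],[0,0,0],1]]'

```text
clock: 22.65
position: [0.4425, 0.2662, 0.161]
ee_rot: [1.727, 1.778, -0.712]
force: [1.9, 0.1, -0.4]
width: 1.002
gripper_force: 0.0
```

Call:
jog_arm --rows '[[[0,0,5],[8,0.3,0],1],[[0,0,10],[18,0.6,0],1],[[0,-2,14],[28,1,0],1],[[0,-4,14],[38,1.3,0],1],[[0,-8,14],[48,1.7,0],1],[[0,-12,14],[58,2,0],1],[[0,-16,14],[68,2.4,0],1],[[0,-18,14],[78,2.7,0],1]]'

```text
clock: 23.65
position: [0.4414, 0.0891, 0.3003]
ee_rot: [-1.891, -1.944, -0.508]
force: [-0.6, -0.2, -0.6]
width: 1.003
gripper_force: 0.0
```

Call:
jog_arm --rows '[[[0,0.2,0],[7,0.2,0],1],[[0,0.5,-6],[12.5,0.4,0],1],[[0,0.5,-11],[12.5,0.4,0],1],[[0,0.5,-15],[12.5,0.4,0],1],[[0,0.5,-15],[12.5,0.4,0],1]]'

```text
clock: 24.28
position: [0.4398, 0.0955, 0.1469]
ee_rot: [-1.756, -1.802, -0.667]
force: [0.4, -0.1, 1.6]
width: 0.999
gripper_force: 0.0
```

```bash
python3 -c "
from h import *
st(); standing()"
```

```text
t24.3 pos [439.8  95.5 146.9] z [-0.034  0.675 -0.737] tilt(yz) 42.5 tilt(xz) -2.6 yaxis [ 0.999  0.032 -0.016] F [ 0.4 -0.1  1.6] w 91.9 g 0.0 q [-0.32  0.54  0.75  2.16 -1.06  1.31  1.14]
standing n 228 top [0.445  0.1644 0.1183] 180 zmax 0.128
[(444.8, 164.0, 58.9, 17.9, 1.4, [273.0, 271.0])]
0.03 25 [0.4397 0.142  0.0444]
0.05 11 [0.4342 0.1478 0.056 ]
0.07 8 [0.4402 0.1546 0.0862]
0.09 6 [0.4432 0.1608 0.0976]
```

The brick is still vertical this time. Regripping at 45°.

Call:
jog_arm --rows '[[[0.4,0,-1.4],[2.5,-0.9,0],1],[[0.4,2.4,-3.8],[2.5,-0.9,0],1],[[0.4,5,-6.4],[2.5,-0.9,0],1],[[0.4,7.3,-8.7],[2.5,-0.9,0],1],[[0.4,7.3,-8.7],[2.5,-0.9,0],1],[[0.4,7.3,-8.7],[2.5,-0.9,0],1]]'

```text
clock: 25.08
position: [0.4468, 0.168, 0.0636]
ee_rot: [-1.727, -1.79, -0.727]
force: [-0.1, -0.1, 0.4]
width: 0.999
gripper_force: 0.0
```

```bash
python3 -c "
from h import *
st(); standing()
level('wrist',(.443,.161),lo=.02,hi=.3)"
```

```text
t25.1 pos [446.8 168.   63.6] z [-0.015  0.708 -0.706] tilt(yz) 45.0 tilt(xz) -1.3 yaxis [0.999 0.032 0.01 ] F [-0.1 -0.1  0.4] w 92.0 g 0.0 q [-0.32  0.69  0.57  2.23 -1.32  1.19  1.32]
standing n 154 top [0.4577 0.1534 0.1638] 117 zmax 0.715
[]
0.03 18 [0.4568 0.1383 0.0462]
0.05 12 [0.4501 0.1351 0.052 ]
0.07 7 [0.4573 0.1549 0.0867]
wrist 15899 slope deg x,y [-0.9 70.3] z 0.1128 range [0.416 0.117 0.044] [0.478 0.172 0.147]
```

Call:
jog_arm --rows '[[[-0.2,0,0],[0,0,0],0.5],[[-0.2,0,0],[0,0,0],0.3],[[-0.2,0,0],[0,0,0],0.3],[[-0.2,0,0],[0,0,0],0.3],[[-0.2,0,0],[0,0,0],0.3]]'

```text
clock: 25.8
position: [0.4434, 0.1685, 0.0618]
ee_rot: [-1.726, -1.789, -0.723]
force: [0.6, -1.4, 1.2]
width: 0.649
gripper_force: 30.0
```

```bash
python3 -c "
from h import *
st()
sidecrop('s6',340,480,150,300,4,2)"
```

```text
t25.8 pos [443.4 168.5  61.8] z [-0.018  0.707 -0.707] tilt(yz) 45.0 tilt(xz) -1.5 yaxis [0.999 0.033 0.007] F [ 0.6 -1.4  1.2] w 59.7 g 30.0 q [-0.32  0.69  0.57  2.24 -1.32  1.19  1.32]
```

View pics/s6.png

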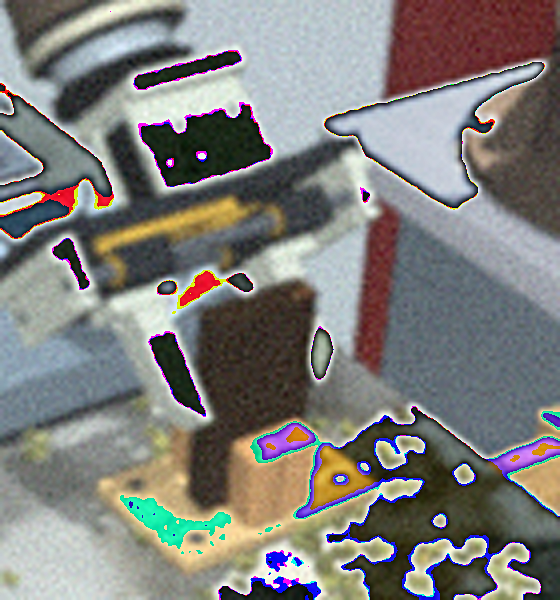

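The brick is gripped upright in the slot. Lifting it and turning it towards station 2.

Call:
jog_arm --rows '[[[0,0,3],[0,0,0],0.3],[[0,0,8],[0,0,0],0.3],[[0,0,13],[0,0,0],0.3],[[1,-1,18],[-9,-0.3,0],0.3],[[3,-3,20],[-18,-0.6,0],0.3],[[5,-6,20],[-28,-0.9,0],0.3],[[7,-9,20],[-38,-1.2,0],0.3],[[9,-12,20],[-48,-1.5,0],0.3]]'

```text
clock: 26.85
position: [0.5336, 0.0476, 0.2625]
ee_rot: [2.149, 2.231, -0.057]
force: [0.2, -0.2, -2.9]
width: 0.651
gripper_force: 30.0
```

Call:
jog_arm --rows '[[[1,-1,0],[-9,-0.3,0],0.3],[[2,-3,0],[-19,-0.6,0],0.3],[[3,-5,-3],[-29,-0.9,0],0.3],[[3,-6.5,-7],[-39,-1.2,0],0.3],[[3,-6.5,-11],[-42,-1.3,0],0.3],[[3,-6.5,-14],[-42,-1.3,0],0.3],[[3,-6.5,-14],[-42,-1.3,0],0.3],[[3,-6.5,-14],[-42,-1.3,0],0.3]]'

```text
clock: 27.85
position: [0.5636, -0.0168, 0.123]
ee_rot: [1.722, 1.789, -0.715]
force: [0.4, -0.2, -2.3]
width: 0.65
gripper_force: 30.0
```

```bash
python3 -c "
from h import *
st()
level('top',(.565,-.012),lo=.1,hi=.17); level('wrist',(.565,-.012),lo=.1,hi=.17);level('side',(.565,-.012),lo=.1,hi=.17)
im=snap('top'); print(bricks(im,.14,.1,.17,roi=(140,280,290,400),amin=60), bricks(im,.068,.055,.08,amin=60,roi=(130,215,280,420)))"
```

```text
t27.9 pos [563.6 -16.8 123. ] z [ 0.026 -0.707 -0.707] tilt(yz) -45.0 tilt(xz) 2.1 yaxis [ 0.999  0.037 -0.001] F [ 0.4 -0.2 -2.3] w 59.8 g 30.0 q [-1.1   0.87  0.96  1.87  0.11  0.9  -0.31]
top 596 slope deg x,y [-0.6 -0.2] z 0.1367 range [ 0.536 -0.065  0.128] [0.592 0.032 0.144]
wrist 15324 slope deg x,y [-0.  -9.1] z 0.1404 range [ 0.532 -0.017  0.12 ] [0.59  0.055 0.156]
side 32 slope deg x,y [ 3.2 -1.5] z 0.138 range [ 0.538 -0.06   0.122] [0.591 0.046 0.139]
[(562.5, -26.6, 76.8, 56.6, -89.0, [349.0, 225.0])] [(698.2, -11.9, 105.3, 55.4, -88.8, [344.0, 179.0])]
```

Call:
jog_arm --rows '[[[0,-0.35,-2],[0,0,0],0.3],[[0,-0.35,-4.5],[0,0,0],0.3],[[0,-0.35,-6],[0,0,0],0.3],[[0,-0.35,-6.6],[0,0,0],0.3],[[0,-0.35,-6.8],[0,0,0],0.3],[[0,-0.35,-6.8],[0,0,0],0.3]]'

```text
clock: 28.8
position: [0.5634, -0.02, 0.0541]
ee_rot: [1.722, 1.789, -0.715]
force: [0.2, -0.9, -2.1]
width: 0.653
gripper_force: 30.0
```

```bash
python3 -c "
from h import *
st()
level('top',(.565,-.014),lo=.05,hi=.09); level('wrist',(.565,-.014),lo=.04,hi=.09)
snap('wrist','w3')"
```

```text
t28.8 pos [563.4 -20.   54.1] z [ 0.026 -0.707 -0.707] tilt(yz) -45.0 tilt(xz) 2.1 yaxis [ 0.999  0.038 -0.002] F [ 0.2 -0.9 -2.1] w 60.1 g 30.0 q [-1.06  0.97  0.9   1.9   0.06  0.8  -0.34]
top 519 slope deg x,y [-0.2  0.1] z 0.068 range [ 0.536 -0.068  0.058] [0.592 0.028 0.076]
wrist 14416 slope deg x,y [-0.  -9.6] z 0.0715 range [ 0.532 -0.02   0.051] [0.589 0.041 0.069]
```

View pics/w3.png

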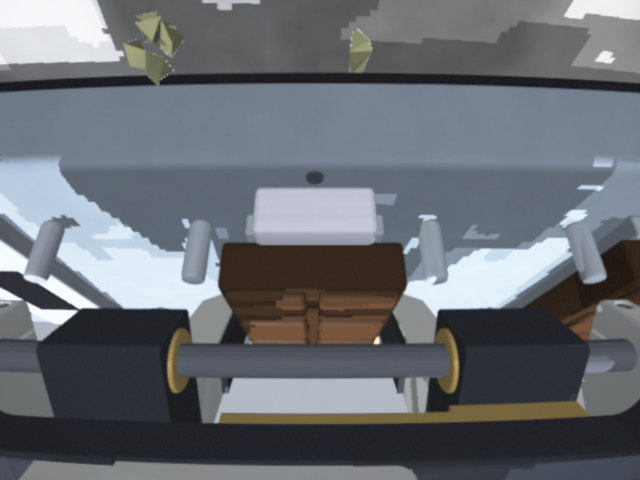

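The brick lies between the end stop and pins at station 2, with the scored tiles visible at (313,310). I'll release and retract.

Call:
jog_arm --rows '[[[0,0,0],[0,0,0],0.72],[[0,0,0],[0,0,0],0.8],[[0,0,0],[0,0,0],0.9],[[0,0,0],[0,0,0],0.9],[[0,2,2],[0,0,0],0.9],[[0,6,7],[0,0,0],0.9],[[0,10,12],[8,0.3,0],0.9],[[-2,12,17],[17,0.6,0],0.9]]'

```text
clock: 29.95
position: [0.5442, 0.1035, 0.2252]
ee_rot: [1.904, 1.989, -0.471]
force: [1.3, 1.4, 0.9]
width: 0.901
gripper_force: 0.0
```

```bash
python3 -c "
from h import *
st()
im=snap('top','top2'); print(bricks(im,.068,.055,.08,amin=100,roi=(130,300,280,420)), bricks(im,.02,.012,.03,amin=100,roi=(130,300,120,300)))
level('top',(.699,-.0103),lo=.05,hi=.09);level('top',(.5645,-.0156),lo=.05,hi=.09)
W=cloud(im); v,u=np.mgrid[265:308:6,405:440:5]; print((W[265:308:6,405:440:5]*1000).round()[...,[0,1,2]].tolist()) "
```

```text
t29.9 pos [544.2 103.5 225.2] z [ 0.02  -0.466 -0.885] tilt(yz) -27.8 tilt(xz) 1.3 yaxis [0.999 0.044 0.   ] F [1.3 1.4 0.9] w 82.9 g 0.0 q [-1.18  0.58  0.95  1.74  0.01  1.17 -0.24]
[(563.2, -16.2, 104.5, 56.6, -89.0, [343.0, 230.0]), (698.2, -11.9, 105.4, 55.4, -88.8, [342.0, 180.0])] []
top 680 slope deg x,y [-0.3  0.2] z 0.0665 range [ 0.671 -0.062  0.058] [0.727 0.041 0.074]
top 694 slope deg x,y [ 0. -0.] z 0.0665 range [ 0.535 -0.068  0.058] [0.592 0.036 0.074]
[[[474.0, -188.0, 24.0], [475.0, -203.0, 20.0], [475.0, -217.0, 17.0], [474.0, -230.0, 25.0], [475.0, -244.0, 21.0], [475.0, -258.0, 23.0], [476.0, -273.0, 17.0]], [[459.0, -192.0, 0.0], [458.0, -203.0, 19.0], [457.0, -214.0, 32.0], [458.0, -230.0, 23.0], [458.0, -244.0, 23.0], [458.0, -257.0, 26.0], [459.0, -273.0, 18.0]], [[442.0, -190.0, 10.0], [441.0, -201.0, 28.0], [441.0, -215.0, 30.0], [441.0, -229.0, 27.0], [441.0, -242.0, 31.0], [441.0, -255.0, 34.0], [442.0, -270.0, 32.0]], [[425.0, -191.0, 9.0], [424.0, -200.0, 33.0], [424.0, -213.0, 41.0], [425.0, -228.0, 36.0], [425.0, -241.0, 38.0], [425.0, -255.0, 36.0], [425.0, -270.0, 32.0]], [[409.0, -191.0, 5.0], [408.0, -200.0, 37.0], [408.0, -214.0, 34.0], [408.0, -226.0, 43.0], [408.0, -241.0, 39.0], [409.0, -256.0, 33.0], [409.0, -269.0, 36.0]], [[392.0, -192.0, 2.0], [393.0, -206.0, 3.0], [392.0, -212.0, 46.0], [392.0, -225.0, 46.0], [392.0, -240.0, 43.0], [392.0, -253.0, 47.0], [392.0, -267.0, 45.0]], [[376.0, -192.0, -0.0], [376.0, -206.0, 4.0], [376.0, -211.0, 50.0], [376.0, -225.0, 51.0], [376.0, -238.0, 54.0], [376.0, -252.0, 49.0], [376.0, -266.0, 48.0]], [[359.0, -192.0, 4.0], [359.0, -205.0, 5.0], [360.0, -219.0, 5.0], [360.0, -233.0, 6.0], [360.0, -249.0, -3.0], [360.0, -262.0, 3.0], [360.0, -275.0, 8.0]]]
```

View pics/top2.png

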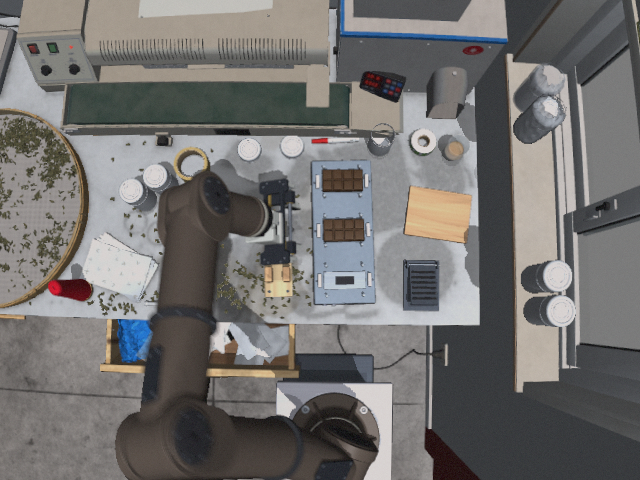

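Both bricks lie scored face up on stations 3 and 2, at (342,180) and (343,230), and no third brick is visible. Next is the treadle: the pad is at about (395,−236,46) mm.

Call:
jog_arm --rows '[[[-1,-4,2],[7,0.3,0],0.8],[[-3,-9,2],[14,0.6,0],0.5],[[-5,-14,2],[21,0.9,0],0.3],[[-7,-19,2],[27.8,1.2,0],0.1],[[-10,-24,2],[27.8,1.2,0],0],[[-13,-29,2],[27.8,1.2,0],0],[[-14.9,-33.9,0],[27.8,1.2,0],0],[[-14.9,-33.9,-4],[27.8,1.2,0],0]]'

```text
clock: 31.1
position: [0.3928, -0.2428, 0.1835]
ee_rot: [2.182, 2.256, -0.008]
force: [1.3, 0.7, -0.5]
width: 0.085
gripper_force: 0.0
```

Call:
jog_arm --rows '[[[0,0,-3],[0,0,0],0],[[0,0,-6],[0,0,0],0],[[0,0,-8],[0,0,0],0],[[0,0,-10],[0,0,0],0],[[0,0,-10],[0,0,0],0]]'

```text
clock: 31.72
position: [0.3924, -0.2383, 0.082]
ee_rot: [-2.175, -2.261, 0.012]
force: [0.1, 0.8, 0.9]
width: 0.005
gripper_force: 0.0
```

```bash
python3 -c "
from h import *
st()
im=snap('top'); print(bricks(im,.068,.055,.08,amin=100,roi=(130,300,280,420)))
im=snap('wrist','w4')"
```

```text
t31.7 pos [ 392.4 -238.3   82. ] z [-0.008 -0.002 -1.   ] tilt(yz) -0.1 tilt(xz) -0.5 yaxis [ 0.999  0.039 -0.008] F [0.1 0.8 0.9] w 0.5 g 0.0 q [-0.17  0.46  0.8   2.17 -0.5   0.71  1.01]
[(563.2, -16.2, 104.5, 56.6, -89.0, [343.0, 230.0]), (698.2, -11.9, 105.4, 55.4, -88.8, [342.0, 180.0])]
```

View pics/w4.png

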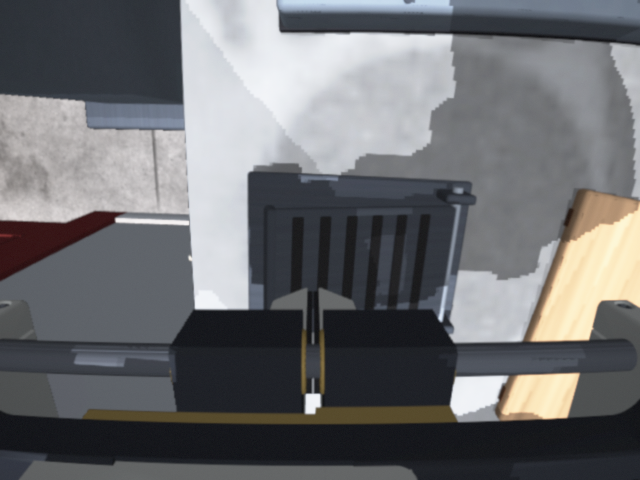

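Call:
jog_arm --rows '[[[0.8,0.3,-2],[0,0,0],0],[[0.8,0.3,-3.5],[0,0,0],0],[[0.8,0.3,-4.5],[0,0,0],0],[[0.8,0.3,-5.2],[0,0,0],0],[[0.8,0.3,-5.7],[0,0,0],0],[[0.8,0.3,-5.7],[0,0,0],0]]'

```text
clock: 32.58
position: [0.4006, -0.236, 0.0266]
ee_rot: [-2.177, -2.262, 0.008]
force: [-5.2, 1.2, 8.3]
width: 0.003
gripper_force: 3.9
```

```bash
python3 -c "
from h import *
st()
im=snap('side'); W=cloud(im)
m=(W[...,0]>.36)&(W[...,0]<.49)&(W[...,1]>-.28)&(W[...,1]<-.2)&(W[...,2]<.07)&(W[...,2]>.008)
P=W[m]
for a in np.arange(.36,.49,.015):
    q=P[(P[:,0]>a)&(P[:,0]<a+.015)]; print(a.round(3),len(q),np.median(q[:,2]).round(4) if len(q) else '')
"
```

```text
t32.6 pos [ 400.6 -236.    26.6] z [-0.005 -0.002 -1.   ] tilt(yz) -0.1 tilt(xz) -0.3 yaxis [ 0.999  0.038 -0.005] F [-5.2  1.2  8.3] w 0.3 g 3.9 q [-0.08  0.55  0.68  2.2  -0.62  0.59  1.1 ]
0.36 47 0.027
0.375 77 0.029
0.39 106 0.04
0.405 176 0.0391
0.42 77 0.0239
0.435 80 0.0224
0.45 86 0.0217
0.465 102 0.0198
0.48 14 0.0172
```

Almost level. I'll press a few millimetres more until the force jumps.

Call:
jog_arm --rows '[[[0,0,-0.3],[0,0,0],0],[[0,0,-0.5],[0,0,0],0],[[0,0,-0.7],[0,0,0],0],[[0,0,-0.7],[0,0,0],0],[[0,0,-0.7],[0,0,0],0]]'

```text
clock: 33.25
position: [0.4005, -0.2361, 0.0215]
ee_rot: [-2.178, -2.261, 0.004]
force: [-12.9, 6.5, 45.1]
width: 0.004
gripper_force: 22.8
```

The force rose steeply to 45 N, so the treadle is on its stop. Letting it up.

Call:
jog_arm --rows '[[[0,0,0.3],[0,0,0],0],[[0,0,1.5],[0,0,0],0],[[0,0,3],[0,0,0],0],[[0,0,6],[0,0,0],0],[[0,0,11],[0,0,0],0],[[0,2,16],[0,0,0],0.5],[[0,4,18],[0,0,0],0.9]]'

```text
clock: 34.12
position: [0.4026, -0.1965, 0.2022]
ee_rot: [2.177, 2.262, -0.004]
force: [0.0, -0.2, 0.8]
width: 0.173
gripper_force: 0.0
```

```bash
python3 -c "
from h import *
st()
im=snap('top'); print(bricks(im,.068,.055,.08,amin=100,roi=(130,300,280,420)))
W=cloud(im); print((W[265:308:6,421]*1000).round().tolist())
hsv=cv2.cvtColor(im['img'],cv2.COLOR_RGB2HSV).astype(int)
level('top',(.699,-.0103),lo=.05,hi=.09);level('top',(.5645,-.0156),lo=.05,hi=.09)"
```

```text
t34.1 pos [ 402.6 -196.5  202.2] z [-0.    -0.004 -1.   ] tilt(yz) -0.2 tilt(xz) -0.0 yaxis [ 0.999  0.038 -0.   ] F [ 0.  -0.2  0.8] w 15.9 g 0.0 q [-0.5   0.23  1.02  2.07 -0.24  0.96  0.68]
[(563.2, -16.2, 104.5, 56.6, -89.0, [343.0, 230.0]), (698.2, -11.9, 105.4, 55.4, -88.8, [342.0, 180.0])]
[[475.0, -233.0, 19.0], [441.0, -183.0, 285.0], [420.0, -159.0, 415.0], [402.0, -135.0, 539.0], [390.0, -126.0, 591.0], [378.0, -117.0, 636.0], [368.0, -115.0, 646.0], [359.0, -112.0, 664.0]]
top 675 slope deg x,y [-0.3  0.5] z 0.0666 range [ 0.67  -0.062  0.057] [0.727 0.041 0.075]
top 690 slope deg x,y [-0.2 -0.2] z 0.0666 range [ 0.535 -0.069  0.058] [0.592 0.036 0.074]
```

The bricks are undisturbed. Picking the station 2 brick from straight above.

Call:
jog_arm --rows '[[[4,4.5,0],[0,0,0],0.9],[[8,9,0],[0,0,0],0.9],[[12,13.5,0],[0,0,0],0.9],[[16,18,0],[0,0,0],0.9],[[16,18,-5],[0,0,0],0.9],[[16,18,-8],[0,0,0],0.9],[[16,18,-9],[0,0,0],0.9],[[16,18,-9],[0,0,0],0.9]]'

```text
clock: 35.28
position: [0.5618, -0.017, 0.1093]
ee_rot: [-2.178, -2.263, 0.009]
force: [0.7, -0.7, 0.6]
width: 0.904
gripper_force: 0.0
```

```bash
python3 -c "
from h import *
st()
im=snap('wrist'); print(bricks(im,.068,.05,.085,amin=100))
im=snap('top'); W=cloud(im); print((W[265:308:6,421]*1000).round().tolist())"
```

```text
t35.3 pos [561.8 -17.  109.3] z [-0.004 -0.004 -1.   ] tilt(yz) -0.2 tilt(xz) -0.3 yaxis [ 0.999  0.038 -0.005] F [ 0.7 -0.7  0.6] w 83.2 g 0.0 q [-0.62  0.57  0.81  1.91 -0.52  0.89  0.48]
[(692.5, 6.6, 76.5, 64.0, -88.5, [547.0, 241.0]), (562.6, -9.8, 99.7, 57.0, -87.8, [317.0, 264.0])]
[[475.0, -233.0, 19.0], [458.0, -232.0, 26.0], [441.0, -231.0, 31.0], [425.0, -230.0, 39.0], [408.0, -229.0, 44.0], [392.0, -229.0, 44.0], [376.0, -228.0, 50.0], [360.0, -235.0, 8.0]]
```

Treadle is up again. Lowering, gripping, lifting.

Call:
jog_arm --rows '[[[0.1,0.2,-3],[0,0,0],0.9],[[0.1,0.2,-5],[0,0,0],0.9],[[0.1,0.2,-6],[0,0,0],0.9],[[0.1,0.2,-6],[0,0,0],0.4],[[0.1,0.2,-6],[0,0,0],0.3],[[0.1,0.2,-6],[0,0,0],0.3],[[0.1,0.2,-6],[0,0,0],0.3]]' --newtons 30

```text
clock: 36.25
position: [0.5636, -0.0141, 0.0505]
ee_rot: [2.177, 2.264, -0.006]
force: [0.4, -0.3, 6.0]
width: 0.652
gripper_force: 30.0
```

Call:
jog_arm --rows '[[[0,0,0],[0,0,0],0.3],[[0,0,4],[0,0,0],0.3],[[0,0,9],[0,0,0],0.3],[[1,-5,12],[0,0,-4],0.3],[[2.5,-11,12],[0,0,-9],0.3],[[4,-17,12],[0,0,-9],0.3],[[5,-23,12],[0,0,-9],0.3],[[5.6,-26.8,12],[0,0,-9],0.3]]'

```text
clock: 37.25
position: [0.6184, -0.2855, 0.1696]
ee_rot: [2.351, 2.084, -0.009]
force: [0.9, 0.5, -2.1]
width: 0.651
gripper_force: 30.0
```

```bash
python3 -c "
from h import *
st()
im=snap('top'); print(bricks(im,.185,.12,.25,amin=60,roi=(130,300,380,480)),bricks(im,.068,.055,.08,amin=100,roi=(130,300,280,420)))
level('top',(.619,-.284),lo=.13,hi=.25)"
```

```text
t37.2 pos [ 618.4 -285.5  169.6] z [-0.004 -0.004 -1.   ] tilt(yz) -0.2 tilt(xz) -0.2 yaxis [ 0.993 -0.12  -0.004] F [ 0.9  0.5 -2.1] w 59.9 g 30.0 q [-0.14  0.69  0.84  1.53 -0.54  1.16  0.68]
[] [(698.2, -11.9, 105.4, 55.4, -88.8, [342.0, 180.0])]
top 1 slope deg x,y [0.3 0.4] z 0.1878 range [ 0.641 -0.25   0.169] [ 0.652 -0.239  0.19 ]
```

Call:
jog_arm --rows '[[[0.1,0.1,-5],[0,0,0],0.3],[[0.1,0.1,-10],[0,0,0],0.3],[[0.1,0.1,-14],[0,0,0],0.3],[[0.1,0.1,-15.2],[0,0,0],0.3],[[0.1,0.1,-15.4],[0,0,0],0.3],[[0.1,0.1,-15.4],[0,0,0],0.3]]'

```text
clock: 38.1
position: [0.6211, -0.2815, 0.0174]
ee_rot: [2.347, 2.086, -0.006]
force: [0.2, 0.3, -1.9]
width: 0.652
gripper_force: 30.0
```

Call:
jog_arm --rows '[[[0,0,0],[0,0,0],0.75],[[0,0,0],[0,0,0],0.85],[[0,0,0],[0,0,0],0.9],[[0,0,0],[0,0,0],0.9],[[0,0,5],[0,0,0],0.9],[[0,0,11],[0,0,0],0.9],[[1,5,16],[0,0,0],0.9],[[2,10,16],[0,0,4],0.9]]'

```text
clock: 39.1
position: [0.6414, -0.1828, 0.1798]
ee_rot: [2.273, 2.161, -0.003]
force: [0.3, 0.9, -1.7]
width: 0.901
gripper_force: 0.0
```

```bash
python3 -c "
from h import *
st()
im=snap('top'); print(bricks(im,.032,.02,.045,amin=60,roi=(130,300,380,480)),bricks(im,.068,.055,.08,amin=100,roi=(130,300,280,420)))
level('top',(.619,-.284),lo=.02,hi=.05)"
```

```text
t39.1 pos [ 641.4 -182.8  179.8] z [ 0.002 -0.005 -1.   ] tilt(yz) -0.3 tilt(xz) 0.1 yaxis [ 0.999 -0.05   0.003] F [ 0.3  0.9 -1.7] w 82.9 g 0.0 q [-0.31  0.65  0.84  1.57 -0.52  1.15  0.59]
[(617.5, -306.2, 59.5, 58.8, -7.0, [449.0, 214.0])] [(698.2, -11.9, 105.3, 55.4, -88.8, [342.0, 180.0])]
top 447 slope deg x,y [0.4 0.5] z 0.0309 range [ 0.588 -0.337  0.022] [ 0.648 -0.26   0.038]
```

Call:
jog_arm --rows '[[[1.5,4.5,0],[0,0,4.4],0.9],[[3,9,0],[0,0,4.4],0.9],[[4.5,13.5,0],[0,0,4.4],0.9],[[5.7,17.2,0],[0,0,4.4],0.9],[[5.7,17.2,-4],[0,0,4.4],0.9],[[5.7,17.2,-6.5],[0,0,4.4],0.9],[[5.7,17.2,-6.5],[0,0,4.4],0.9]]'

```text
clock: 40.08
position: [0.6957, -0.0086, 0.1086]
ee_rot: [-2.187, -2.251, 0.012]
force: [-0.9, -0.3, -0.1]
width: 0.899
gripper_force: 0.0
```

```bash
python3 -c "
from h import *
st()
im=snap('wrist'); print(bricks(im,.068,.05,.085,amin=100))
im=snap('top'); print(bricks(im,.032,.02,.045,amin=60,roi=(130,300,380,480))); level('top',(.619,-.284),lo=.02,hi=.05)"
```

```text
t40.1 pos [695.7  -8.6 108.6] z [-0.007 -0.003 -1.   ] tilt(yz) -0.2 tilt(xz) -0.4 yaxis [ 1.     0.029 -0.007] F [-0.9 -0.3 -0.1] w 82.7 g 0.0 q [-0.51  0.77  0.78  1.54 -0.58  1.08  0.44]
[(699.2, -2.8, 95.7, 57.0, -88.2, [322.0, 265.0])]
[(619.8, -281.9, 108.4, 60.2, 84.1, [439.0, 213.0])]
top 665 slope deg x,y [-0.1 -0.4] z 0.0305 range [ 0.589 -0.337  0.021] [ 0.652 -0.229  0.038]
```

Call:
jog_arm --rows '[[[0.3,-0.1,-3],[0,0,0],0.9],[[0.3,-0.1,-5],[0,0,0],0.9],[[0.3,-0.1,-5.9],[0,0,0],0.9],[[0.3,-0.1,-5.9],[0,0,0],0.4],[[0.3,-0.1,-5.9],[0,0,0],0.3],[[0.3,-0.1,-5.9],[0,0,0],0.3],[[0.3,-0.1,-5.9],[0,0,0],0.3]]' --newtons 30

```text
clock: 41.1
position: [0.7006, -0.01, 0.0527]
ee_rot: [2.188, 2.253, -0.006]
force: [-0.7, -1.1, 4.5]
width: 0.651
gripper_force: 30.0
```

Call:
jog_arm --rows '[[[0,0,0],[0,0,0],0.3],[[0,0,4],[0,0,0],0.3],[[0,0,9],[0,0,0],0.3],[[-1,-5,12],[0,0,-4],0.3],[[-2.5,-11,12],[0,0,-8],0.3],[[-4,-17,12],[0,0,-8],0.3],[[-6,-23,12],[0,0,-8],0.3],[[-7.8,-27.2,12],[0,0,-8],0.3]]'

```text
clock: 42.1
position: [0.6205, -0.2851, 0.1719]
ee_rot: [2.343, 2.092, -0.008]
force: [0.6, -0.9, -1.4]
width: 0.651
gripper_force: 30.0
```

```bash
python3 -c "
from h import *
st()
im=snap('top'); print(bricks(im,.185,.12,.25,amin=60,roi=(130,300,380,480)))"
```

```text
t42.1 pos [ 620.5 -285.1  171.9] z [-0.004 -0.004 -1.   ] tilt(yz) -0.2 tilt(xz) -0.2 yaxis [ 0.994 -0.113 -0.003] F [ 0.6 -0.9 -1.4] w 59.9 g 30.0 q [-0.14  0.69  0.84  1.53 -0.53  1.17  0.69]
[]
```

Call:
jog_arm --rows '[[[0,0.3,-5],[0,0,0],0.3],[[0,0.3,-9],[0,0,0],0.3],[[0,0.3,-12],[0,0,0],0.3],[[0,0.3,-13.2],[0,0,0],0.3],[[0,0.3,-13.5],[0,0,0],0.3],[[0,0.3,-13.5],[0,0,0],0.3],[[0,0.3,-13.5],[0,0,0],0.3]]'

```text
clock: 43.02
position: [0.6228, -0.2793, 0.038]
ee_rot: [2.34, 2.094, -0.006]
force: [-0.3, 0.0, -0.9]
width: 0.649
gripper_force: 30.0
```

Call:
jog_arm --rows '[[[0,0,0],[0,0,0],0.75],[[0,0,0],[0,0,0],0.85],[[0,0,0],[0,0,0],0.9],[[0,0,0],[0,0,0],0.9],[[0,0,5],[0,0,0],0.9],[[0,0,11],[0,0,0],0.9],[[1,5,16],[0,0,0],0.9],[[2,11,18],[0,0,0],0.9]]'

```text
clock: 44.02
position: [0.6411, -0.1792, 0.2164]
ee_rot: [2.342, 2.089, -0.004]
force: [-0.3, 0.9, -1.1]
width: 0.899
gripper_force: 0.0
```

Call:
jog_arm --rows '[[[0,6,0],[0,0,0],0.9],[[0,12,0],[0,0,0],0.9],[[0,12,0],[0,0,0],0.9],[[0,12,0],[0,0,0],0.9]]'

```text
clock: 44.52
position: [0.6406, -0.0581, 0.2134]
ee_rot: [2.34, 2.096, -0.008]
force: [-0.6, -1.9, 1.0]
width: 0.9
gripper_force: 0.0
```

```bash
python3 -c "
from h import *
st()
im=snap('top','top3'); print(bricks(im,.052,.02,.065,amin=60,roi=(130,300,380,480)))
level('top',(.619,-.284),lo=.02,hi=.08)
W=cloud(im); print((W[265:308:6,421,2]*1000).round().tolist())"
```

```text
t44.5 pos [640.6 -58.1 213.4] z [-0.004 -0.003 -1.   ] tilt(yz) -0.2 tilt(xz) -0.2 yaxis [ 0.994 -0.11  -0.003] F [-0.6 -1.9  1. ] w 82.8 g 0.0 q [-0.55  0.6   0.9   1.59 -0.49  1.2   0.34]
[(620.2, -278.2, 111.1, 65.0, 83.0, [439.0, 211.0])]
top 740 slope deg x,y [ 2.4 -0.2] z 0.0502 range [ 0.589 -0.334  0.023] [ 0.655 -0.225  0.059]
[24.0, 27.0, 39.0, 39.0, 44.0, 47.0, 44.0, 11.0]
```

View pics/top3.png

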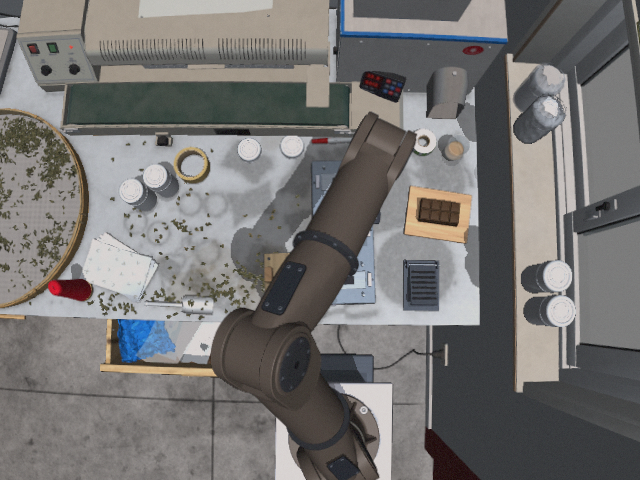

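The bricks are stacked scored face up on the board at (439,211), the treadle is up, and the arm is clear.

```bash
python3 -c "
from h import *
level('top',(.620,-.281),lo=.044,hi=.06)
print(arm.sign_off())"
```

```text
top 448 slope deg x,y [-0.2  0.2] z 0.0506 range [ 0.592 -0.334  0.044] [ 0.655 -0.226  0.058]
the job is handed in; nothing more can be done
None
```

I turned both bricks present over, laid them scored face up on stations 2 and 3, pressed the treadle to its stop and let it come up, then stacked them scored face up and level on the board and handed in at about 45 s; no verdict was returned.

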